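Clip a washed tiered food box back together

TASK

Put the washed tiered food box back together on its bottom tray: the deep tray goes on the bottom tray, the shallow tray on the deep one, and the lid with the handle on top (either way round). Set each piece down squarely and press both its ends down until its clips have snapped and you feel that it lies flat all along, before you add the next one. Ease each end down slowly, fingertip pressure is enough: do not lean hard on the box, drop pieces onto it, or disturb the bottle, the cup and the spatula.

Things in the scene. Friction and masses are not known exactly. Their poses are not given: they have to be found in the camera images.
- table: The stainless-steel bench top, level, its surface at height 0; the robot stands on it.
- base: Bottom tray of the food box, loose on the bench: slim white plastic tray 184 mm long (x), 62 mm wide (y), 50 mm high, 0.45 kg, the only one without foot and clips. Origin: centre of its underside. At each end a flat ledge 20 mm long level with the rim; the mouth between is 144 x 56 mm. A rounded lip on each outer end face, just below the rim, is what the clips snap under.
- base_rim (a point): Centre of the bottom tray's mouth, level with its rim (50 mm above the bench); axes as the tray: x along its length, z up.
- deep_mid (a point): Centre of the deep tray, half-way up its walls; x along its length, y across, z up. White open tray, walls 184 mm long, 62 mm wide (grip across here) and 45 mm high: rim 22.5 mm above this point, seating face (lower wall edge) 22.5 mm below. 0.24 kg. Below it a foot 142 x 53 mm, 16 mm deep, with rounded edges, lies on the bench and later drops into the mouth of the tray below (144 x 56 mm).
- deep_end1 (a point): Middle of the flat ledge top (20 x 62 mm) at the deep tray's +x end, 84 mm from the centre, at rim height: press here. Under each end hangs a springy dark grey clip, 40 mm wide, 200 mm apart over both, reaching 10 mm below the seating face. Merely set down, a piece rests with its clips on the lips of the tray below, about 7 mm (5 to 9) proud.
- deep_end2 (a point): The same at the deep tray's -x end. Pressing an end of a newly set piece with some 6 to 14 N snaps that end's clip: the end gives way, drops about 7 mm and stops hard, flat on the rim below, where it stays. The other end stays up until it is pressed too. The shallow tray and the lid behave alike. Come down at about 20 mm/s: at 40 mm/s the landing already strikes the box hard.
- shallow_mid (a point): Centre of the shallow tray, half-way up its walls; x along its length, y across, z up. Like the deep tray (184 mm long, 62 mm wide, same foot, clips and ledges) but its walls are only 30 mm high: rim 15 mm above this point, seating face 15 mm below. 0.19 kg.
- shallow_end1 (a point): Middle of the top face of the shallow tray's ledge at its +x end, 84 mm from the centre, at rim height: a flat spot to press on.
- shallow_end2 (a point): The same at the shallow tray's -x end.
- lid_mid (a point): Centre of the lid's bar handle; x along the lid, y across, z up. White plate 184 x 62 mm, 8 mm thick, with the same foot and clips below as the trays; 0.17 kg. The handle on its middle is 74 mm long (x), 14 mm wide (y), 26 mm tall: this point is 13 mm above the plate's top face, 13 mm below the handle's top, 21 mm above the seating face.
- lid_end1 (a point): Middle of the flat top face of the lid's +x end, 84 mm from the centre, level with the plate's top: a spot to press on.
- lid_end2 (a point): The same at the lid's -x end.
- syrup: Bystander: a full amber syrup bottle with a red cap, 62 mm across and 190 mm tall, standing on the bench; origin at the centre of its underside.
- cup: Bystander: a steel cup with a handle, 84 mm across, 75 mm tall; origin at the centre of its underside.
- spatula: Bystander: a kitchen spatula with a wooden handle lying flat on the bench, 280 mm long, 65 mm wide at the steel blade; origin on its underside near the middle, x along it towards the blade.
Mind the look-alikes: they are no part of the job. What is shaped like the part that bears lid_mid but blue or pink is not meant.

How it is judged:
On the way, in this order (a step that is already met when the one before it is completed fails the run):
1. the deep tray lies flat on the bottom tray, both ends snapped down, with the shallow tray and the lid not yet on it (horizontal distance between deep_mid and base_rim below 0.008 m and angle between the x axis of deep_mid and the x axis of base_rim, either way round below 0.08 rad and z of deep_end1 in the frame of base_rim between 0.042 and 0.048 m and z of deep_end2 in the frame of base_rim between 0.042 and 0.048 m and horizontal distance between each of shallow_mid, lid_mid and deep_mid above 0.09 m), for 0.2 s.
2. the shallow tray lies flat on the deep tray, both ends snapped down, with the lid not yet on it (horizontal distance between deep_mid and base_rim below 0.008 m and angle between the x axis of deep_mid and the x axis of base_rim, either way round below 0.08 rad and z of deep_end1 in the frame of base_rim between 0.042 and 0.048 m and z of deep_end2 in the frame of base_rim between 0.042 and 0.048 m and horizontal distance between shallow_mid and deep_mid below 0.008 m and angle between the x axis of shallow_mid and the x axis of deep_mid, either way round below 0.08 rad and z of shallow_end1 in the frame of deep_mid between 0.0495 and 0.0555 m and z of shallow_end2 in the frame of deep_mid between 0.0495 and 0.0555 m and horizontal distance between lid_mid and shallow_mid above 0.09 m), for 0.2 s.
3. the lid lies flat on the shallow tray, both ends snapped down (horizontal distance between deep_mid and base_rim below 0.008 m and angle between the x axis of deep_mid and the x axis of base_rim, either way round below 0.08 rad and z of deep_end1 in the frame of base_rim between 0.042 and 0.048 m and z of deep_end2 in the frame of base_rim between 0.042 and 0.048 m and horizontal distance between shallow_mid and deep_mid below 0.008 m and angle between the x axis of shallow_mid and the x axis of deep_mid, either way round below 0.08 rad and z of shallow_end1 in the frame of deep_mid between 0.0495 and 0.0555 m and z of shallow_end2 in the frame of deep_mid between 0.0495 and 0.0555 m and horizontal distance between lid_mid and shallow_mid below 0.008 m and angle between the x axis of lid_mid and the x axis of shallow_mid, either way round below 0.08 rad and z of lid_end1 in the frame of shallow_mid between 0.02 and 0.026 m and z of lid_end2 in the frame of shallow_mid between 0.02 and 0.026 m), for 0.2 s.
At the end, for the whole second after the job is handed in: The box stands upright on the bench, at rest and let go: deep tray on the bottom tray, shallow tray on the deep one, lid on top, each centred within 8 mm and lying along the one below (within 0.08 rad), and both ends of each within 3 mm of the height they have when it lies flat on the rim below (all of step 3 and angle between base's own z axis and vertical below 0.04 rad and height (world z) of base below 0.006 m and linear speed of base below 0.02 m/s and contact force between the fingers and lid below 0.1 N); the robot touches nothing.
It fails at once if the box is leaned on hard or struck (more than 75 N between the bottom tray and the bench) (contact force between base and table above 75 N).
It fails at once if a piece is dropped (falls free, faster than 0.7 m/s) ((contact force between the fingers and deep below 0.1 N and linear speed of deep above 0.7 m/s) or (contact force between the fingers and shallow below 0.1 N and linear speed of shallow above 0.7 m/s) or (contact force between the fingers and lid below 0.1 N and linear speed of lid above 0.7 m/s)).
It fails at once if the syrup bottle is moved more than 30 mm (distance of syrup from where it was at the start of the episode above 0.03 m).
It fails at once if the cup is moved more than 30 mm (distance of cup from where it was at the start of the episode above 0.03 m).
It fails at once if the spatula is moved more than 30 mm (distance of spatula from where it was at the start of the episode above 0.03 m).
It also fails if it takes over 72 s, if anything falls off the work surface, if the arm or the gripper's body presses on something with over 40 N, if the wrist force passes 120 N, or if a joint passes its speed limit or range.

ROBOT

A 6-joint arm with a two-finger parallel gripper is mounted at the origin on the work surface. World frame = base frame: x ahead of the robot, y to its left, z up, the work surface at z = 0. Lengths are in m, angles in rad, forces in N, time in s.
With the tool pointing down it reaches from about 0.375 to 0.9 m from the base axis. Payload 3.1 kg.
Tool frame: the origin (TCP) lies at the very end of the fingers, on their centre line; the grasp point (between the pads) lies 19 mm behind it (manip.hold_point_z is the distance from the TCP to the grasp point, in m); y points along the fingers, z is the direction in which the jaws open and shut, and the axes are right-handed (so a half turn about y gives the same grasp; the last joint's range is limited). The gripper opens to 85 mm and grips with 20 to 120 N. Pads are 22 mm wide; open, the fingers measure 114 mm over their backs; the gripper's body (76 mm by 85 mm) begins 54 mm behind the grasp point. The pads swing forward as they close: fully open they stand 13 mm farther back than shut.
Start: joints at [-1.353, 0.527, 1.433, -0, 1.181, -0.178], TCP at [0.241, -0.577, 0.231] pointing down, gripper open.
Joint ranges: [-3.08, 3.08], [-0.75, 2.2], [0.22, 2.44], [-1.43, 4.57], [0, 2.65], [-2.85, 2.85]. Speed limits (rad/s): [2.79, 2.79, 3.14, 3.14, 3.14, 3.14].

INTERFACE

Orientations are given as a unit quaternion [x, y, z, w].
In Python, from station import manip, eyes, workorder gives the robot as it stands. The module is installed in compiled form; this text tells all that it offers.
- The arm moves only by the shell command python3 -m jog 'ROWS' [OPENING] [FORCE]. ROWS is JSON, a list of rows, each a list of 2 entries, a list of its own where there are three numbers: the shift along the tool's x, y, z in cm, then the turn about the tool's y in rad. A call has 1 to 20 rows; each row is the pose to reach, as a shift and turn from the pose commanded when the call began, along the tool's axes at that moment; what a row does not reach only later rows make up. A row lasts 1/12 s, in which the tool goes at most 41.7 mm and 7.16 degrees, less where a joint would pass 70% of its speed; a pose out of reach is approached as far as the arm can. A call with a gripper value outside its range is refused whole. OPENING is the finger opening in cm, from 0 to 8.54, set as the call begins (- or left out, the last holds). The fingers move at their own pace and stop on an object; FORCE is the grip in N (left out, the last holds). Time passes only in rows, so rows that repeat a pose let the fingers close. It gives the time, the measured TCP pose, the force and the opening at its end, in the units of the state.
- manip.sense(): the state, without advancing time (a new reading comes with each control period).
- eyes.snapshot(name): name is "scene" or "top"; returns a dict with "frame" (400x640x3 uint8, red, green, blue), "vfov" (degrees; the focal length in pixels is half the picture's height over the tangent of half this angle, whatever the lens; pixels are square), "cx", "cy" (the principal point, pixels), "k1" (the pictures are not rectified: a ray, as slopes to the right and down, at radius r is drawn at 1 + k1 r^2 times it, then the intrinsics apply), "rvec" (rotation vector, rad) and "tvec" (3), from world to camera coordinates, as OpenCV has them. Camera axes: x right, y down, z forward; pixel columns grow to the right and rows downward; lengths in m; the calibration is good to about 2 mm. A picture is of the moment at which its call begins. There is no depth.
- workorder.sign_off(): hands the job in, once; it reports no verdict.
The state is a dict: "t": time; "q": joint angles; "qd": joint speeds; "tau": joint torques, N m; "tcp_pos": TCP position; "tool_rot": TCP orientation; "force": force on the tool from outside, world axes, zero at the start; "ft_torque": the same for the moment, N m; "finger_gap": opening from 0.0 (shut) to 1.0 (fully open).
Only numpy, scipy, OpenCV 4.12 (cv2) and the standard library are available. Lean on these libraries where they do the work, as an engineer would, in place of code of your own. Each camera call takes 0.05 s, during which the arm holds its last target. There are 200 camera calls.

## Working session

There is one attempt and no reset: what is moved stays moved. The work goes in short steps, Python scripts to look and compute and a shell command to move; the robot and the scene stay as the last step left them, time stands still between calls to the robot, and variables do not carry over. Pictures are saved under pics/ and viewed, about 8 in all and at most 12, crops included, and the job is handed in when it is done.

```bash
mkdir -p pics; python3 - <<'E'
from station import manip, eyes
import cv2
s=manip.sense(); print({k:(v if k not in('qd','tau') else 0) for k,v in s.items()}, manip.hold_point_z)
for n in("top","scene"):
    d=eyes.snapshot(n); cv2.imwrite(f"pics/{n}0.png",d["frame"][:,:,::-1]); print(n,{k:v for k,v in d.items() if k!="frame"})
E
```

```text
{'t': 0.0, 'q': array([-1.35348898e+00,  5.28491684e-01,  1.43391324e+00,  2.67382456e-05,
        1.18136216e+00, -1.78511132e-01]), 'qd': 0, 'tau': 0, 'tcp_pos': array([ 0.24084911, -0.5759589 ,  0.23031444]), 'tool_rot': array([-0.13903377,  0.69407302, -0.69253542,  0.13902142]), 'force': array([ 0.25050032, -0.07304347,  0.51297211]), 'ft_torque': array([-0.00024474,  0.01161183, -0.00855298]), 'finger_gap': 0.9986177609056381} 0.0187
top {'vfov': 43.17110624435399, 'cx': 327.72170613785084, 'cy': 194.13686101412895, 'k1': -0.10448352538104921, 'rvec': array([ 2.17443847, -2.02377979,  0.23454561]), 'tvec': array([-0.0307876 ,  0.55036897,  1.50262988])}
scene {'vfov': 44.11253028831257, 'cx': 323.62788410432006, 'cy': 190.98494579073196, 'k1': -0.03886733444797736, 'rvec': array([ 1.92335957,  1.36573684, -0.64204647]), 'tvec': array([-0.18500824, -0.26027401,  1.93137334])}
```

View pics/top0.png

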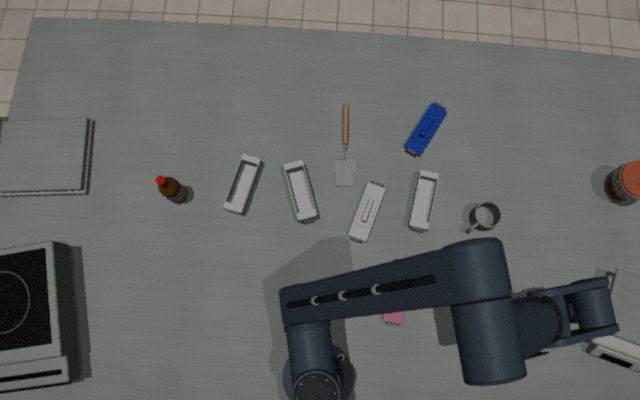

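View pics/scene0.png

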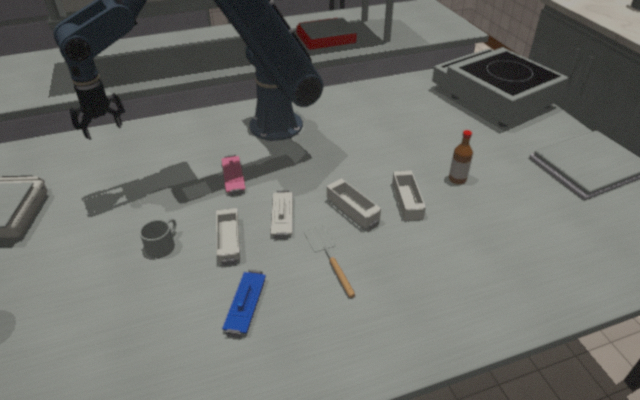

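The top picture shows the bottle at (170,188), the white pieces at (243,184), (301,191) and (423,200), and the white lid at (367,210). The cup is at (485,215), the spatula at (345,150), and the blue and pink look-alikes at (426,130) and (394,318). The scene view agrees: (408,194), (354,203), (282,214) and (228,235) are the white pieces. I'll zoom in to see which is which.

```bash
python3 - <<'E'
import cv2,numpy as np
a=cv2.imread("pics/top0.png")[145:250,215:450]; b=cv2.imread("pics/scene0.png")[165:270,205:440]
g=np.vstack([cv2.resize(i,None,fx=2.8,fy=2.8,interpolation=cv2.INTER_CUBIC) for i in(a,b)])
cv2.imwrite("pics/zoom0.png",g); print(g.shape)
E
```

```text
(588, 658, 3)
```

View pics/zoom0.png

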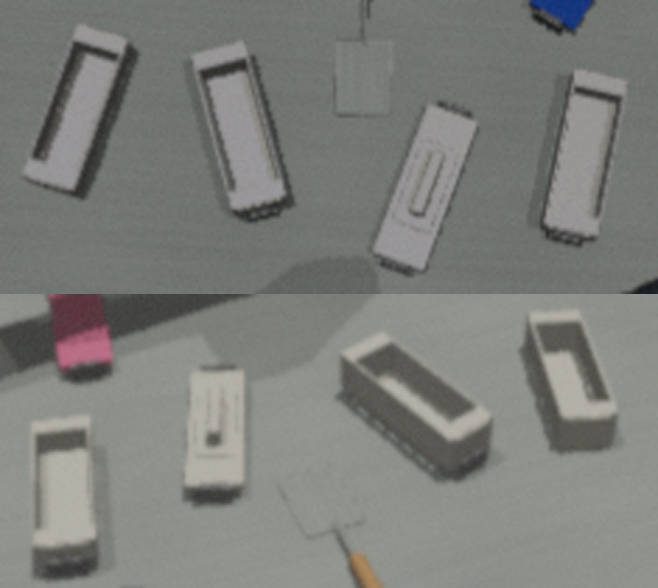

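The zoom settles it. The bottom tray is left in top (no clips) and the deep tray is second (tall, clips). The lid is third and the shallow tray is on the right. Next I measure the rim outlines on their height planes in both views.

```bash
cat > h.py <<'E'
import cv2,numpy as np
from station import manip, eyes
from scipy.spatial.transform import Rotation as R
def cam(d):
    f=d["frame"].shape[0]/2/np.tan(np.radians(d["vfov"])/2)
    return np.array([[f,0,d["cx"]],[0,f,d["cy"]],[0,0,1]]),cv2.Rodrigues(d["rvec"])[0],np.asarray(d["tvec"])
def cast(d,px,z):
    K,Rm,t=cam(d); p=(np.asarray(px,float).reshape(-1,2)-K[:2,2])/K[0,0]
    u=p.copy()
    for _ in range(10): u=p/(1+d["k1"]*(u**2).sum(1,keepdims=True))
    r=np.c_[u,np.ones(len(u))]@Rm; c=-Rm.T@t
    return c+r*((z-c[2])/r[:,2:])
def proj(d,P):
    K,Rm,t=cam(d); c=np.asarray(P).reshape(-1,3)@Rm.T+t; u=c[:,:2]/c[:,2:]
    return u*(1+d["k1"]*(u**2).sum(1,keepdims=True))*K[0,0]+K[:2,2]
def rect(d,xy,z,thr,up=4):
    """outline of the bright piece whose top is near world xy at height z -> centre, yaw of long side, sizes"""
    g=cv2.cvtColor(d["frame"],cv2.COLOR_RGB2GRAY); hsv=cv2.cvtColor(d["frame"],cv2.COLOR_RGB2HSV)
    c=proj(d,[*xy,z])[0]; x0,y0=(c-50).astype(int); x0,y0=max(x0,0),max(y0,0)
    sub=cv2.resize(g[y0:y0+100,x0:x0+100],None,fx=up,fy=up,interpolation=cv2.INTER_CUBIC)
    m=(sub>thr).astype(np.uint8)
    cs,_=cv2.findContours(m,cv2.RETR_EXTERNAL,cv2.CHAIN_APPROX_NONE)
    cs=[k[:,0] for k in cs if len(k)>60]
    q=(c-[x0,y0]+.5)*up-.5
    k=max(cs,key=lambda k:cv2.pointPolygonTest(k.reshape(-1,1,2).astype(np.float32),tuple(map(float,q)),True))
    px=(k+.5)/up-.5+[x0,y0]
    w=cast(d,px,z)[:,:2]
    (cx,cy),(a,b),an=cv2.minAreaRect((w*1000).astype(np.float32))
    if a<b: an+=90; a,b=b,a
    an=(an+90)%180-90
    return np.round([cx,cy,an,a,b],1)
E
python3 - <<'E'
from h import *
T=eyes.snapshot("top"); S=eyes.snapshot("scene")
Z=dict(base=.05,deep=.061,lid=.024,shallow=.046)
P=dict(base=(243,184),deep=(301,191),lid=(367,210),shallow=(423,200))
g=cv2.cvtColor(T["frame"],cv2.COLOR_RGB2GRAY);print(g[184,235:255],g[110:112,250])
g=cv2.cvtColor(S["frame"],cv2.COLOR_RGB2GRAY);print(g[240,205:255])
for k in Z:
    xy=cast(T,P[k],Z[k])[0,:2]; print(k,xy)
    for n,d,th in(("T",T,(150,160,170)),("S",S,(160,175,190))):
        for t in th:
            try: print(n,t,rect(d,xy,Z[k],t))
            except Exception as e: print(n,t,e)
for n,p,z in(("syrup",(161,181),.19),("cup",(487,214),.075)): print(n,cast(T,p,z))
print(cast(T,[(345,103),(345,186),(333,187),(356,187)],.0))
E
```

```text
[ 81  96 102 132 149 149 150 151 150 150 150 149 150 149 144 137 107  68
  54  58] [117 115]
[147 149 149 148 148 149 148 145 146 146 149 147 133 117 130 148 158 169
 175 177 177 175 175 176 178 176 177 176 177 176 173 161 151 136 126 128
 126 125 127 134 141 144 143 142 143 142 141 139 143 143]
base [0.56739029 0.27677177]
T 150 [568.8 275.2 -15.4  92.3  30.6]
T 160 max() iterable argument is empty
T 170 max() iterable argument is empty
S 160 [616.1 270.3 -13.5 105.9  60.4]
S 175 [634.  265.7 -13.6  57.7  53.7]
S 190 max() iterable argument is empty
deep [0.55546754 0.09218586]
T 150 [532.8  88.9  17.2  50.7  31.3]
T 160 max() iterable argument is empty
T 170 max() iterable argument is empty
S 160 [597.5 106.3  19.6 118.1  60.1]
S 175 [644.1  98.7  31.4  26.2   9. ]
S 190 max() iterable argument is empty
lid [ 0.51771322 -0.11805699]
T 150 [ 472.5 -110.6  -74.9   33.5   15.3]
T 160 max() iterable argument is empty
T 170 max() iterable argument is empty
S 160 [ 517.8 -120.   -16.6  181.3   60.8]
S 175 [ 502.7 -133.8  -14.7   41.1   10. ]
S 190 max() iterable argument is empty
shallow [ 0.55769711 -0.29039346]
T 150 [ 551.8 -282.1  -38.7   29.6   11.9]
T 160 max() iterable argument is empty
T 170 max() iterable argument is empty
S 160 [ 594.  -298.7   -9.7  130.4   58.4]
S 175 [ 596.9 -292.3  -17.8  121.4   52.2]
S 190 max() iterable argument is empty
syrup [[0.52594796 0.48951866 0.19      ]]
cup [[ 0.52109706 -0.48526645  0.075     ]]
[[ 0.88449471 -0.02623745  0.        ]
 [ 0.59647075 -0.04437016  0.        ]
 [ 0.59033766 -0.00586765  0.        ]
 [ 0.59572532 -0.08009365  0.        ]]
```

```bash
python3 - <<'E'
import re
s=open('h.py').read()
s=s.replace("    cs,_=cv2","    m=cv2.morphologyEx(m,cv2.MORPH_CLOSE,np.ones((cl*up+1,cl*up+1),np.uint8))\n    cs,_=cv2").replace("up=4)","up=4,cl=2)")
open('h.py','w').write(s)
E
python3 - <<'E'
from h import *
T=eyes.snapshot("top"); S=eyes.snapshot("scene")
print(T["frame"][184,233:255].tolist())
Z=dict(base=.05,deep=.061,lid=.024,shallow=.046)
P=dict(base=(243,184),deep=(301,191),lid=(367,210),shallow=(423,200))
for k in Z:
    xy=cast(T,P[k],Z[k])[0,:2]
    for n,d,th in(("T",T,(125,130,135,140)),("S",S,(154,158,162))):
        for t in th: print(k,n,t,rect(d,xy,Z[k],t,cl=2 if n=="T" else 3))
E
```

```text
[[57, 54, 52], [58, 58, 55], [84, 82, 79], [98, 99, 95], [101, 101, 99], [131, 129, 129], [151, 150, 153], [150, 149, 152], [152, 149, 151], [151, 150, 152], [152, 147, 152], [153, 153, 154], [151, 148, 151], [153, 150, 152], [151, 148, 152], [150, 149, 150], [147, 143, 142], [138, 137, 134], [109, 107, 106], [67, 64, 65], [58, 55, 54], [60, 60, 57]]
base T 125 [557.  286.9 -13.4 153.3  61.4]
base T 130 [556.7 286.3 -13.8 152.4  60.4]
base T 135 [557.  286.7 -13.3 151.5  59.1]
base T 140 [556.9 286.7 -13.2 150.5  57.9]
base S 154 [616.2 270.9 -13.2 108.2  62.4]
base S 158 [616.5 270.4 -13.5 106.9  61.2]
base S 162 [616.2 270.3 -13.5 105.7  60. ]
deep T 125 [545.2  90.2  17.8 150.9  60.9]
deep T 130 [545.7  88.5  16.3 150.2  60.2]
deep T 135 [545.8  88.8  16.7 149.4  59.2]
deep T 140 [546.   87.   14.9 149.1  58.2]
deep S 154 [597.4 107.   18.8 120.7  62.3]
deep S 158 [597.7 106.9  18.8 119.3  60.7]
deep S 162 [598.  106.7  18.7 116.8  58.8]
lid T 125 [ 514.9 -117.   -16.9  182.9   60.6]
lid T 130 [ 514.6 -117.   -17.   181.9   59.8]
lid T 135 [ 514.6 -117.   -16.9  180.4   59. ]
lid T 140 [ 514.6 -117.1  -17.   178.9   58.2]
lid S 154 [ 517.1 -119.7  -16.6  184.7   62.8]
lid S 158 [ 517.1 -120.   -16.2  182.6   61.4]
lid S 162 [ 517.9 -120.2  -16.2  179.4   60. ]
shallow T 125 [ 546.9 -291.4   -8.7  154.8   63.1]
shallow T 130 [ 547.1 -290.7   -8.7  153.8   61.2]
shallow T 135 [ 547.5 -284.2   -3.4  155.8   58.7]
shallow T 140 [ 547.8 -284.    -3.3  154.9   57.3]
shallow S 154 [ 593.8 -299.9   -9.2  132.    61.2]
shallow S 158 [ 593.7 -298.9   -9.5  131.1   59.7]
shallow S 162 [ 594.  -299.7   -8.7  129.2   58.5]
```

```bash
python3 - <<'E'
s=open('h.py').read()
a=s.index("    q=(c-["); b=s.index("    (cx,cy)")
s=s[:a]+"""    px=(np.vstack(cs)+.5)/up-.5+[x0,y0]
    w=cast(d,px,z)[:,:2]; w=w[np.hypot(*(w-xy).T)<rad]
"""+s[b:]
s=s.replace("cl=2)","cl=1,rad=.11)")
open('h.py','w').write(s)
E
python3 - <<'E'
from h import *
T=eyes.snapshot("top"); S=eyes.snapshot("scene")
Z=dict(base=.05,deep=.061,lid=.024,shallow=.046)
P=dict(base=(.577,.281),deep=(.557,.095),lid=(.516,-.118),shallow=(.562,-.292))
for k in Z:
    for n,d,th in(("T",T,(128,132,136)),("S",S,(154,158,162))):
        for t in th: print(k,n,t,rect(d,P[k],Z[k],t))
E
```

```text
base T 128 [572.9 282.8 -13.4 185.6  60.9]
base T 132 [572.8 282.8 -13.5 184.5  59.9]
base T 136 [572.8 282.9 -13.5 183.6  58.8]
base S 154 [576.5 280.5 -13.5 189.8  62.7]
base S 158 [577.4 279.9 -13.5 187.   61.5]
base S 162 [577.6 279.7 -13.6 184.7  60.4]
deep T 128 [561.9  97.   19.5 186.1  62.6]
deep T 132 [561.7  96.9  19.5 185.2  61.3]
deep T 136 [561.5  97.3  19.1 183.7  60.1]
deep S 154 [565.3  96.1  19.2 188.4  62.3]
deep S 158 [565.6  95.7  19.1 186.5  61. ]
deep S 162 [566.   95.   19.5 184.4  59.5]
lid T 128 [ 514.6 -116.9  -17.   181.9   60.1]
lid T 132 [ 514.7 -116.9  -16.9  181.2   59.5]
lid T 136 [ 514.6 -116.9  -16.9  180.4   58.8]
lid S 154 [ 517.3 -119.4  -16.9  184.8   63. ]
lid S 158 [ 517.2 -119.6  -16.6  182.6   61.5]
lid S 162 [ 517.8 -120.2  -16.2  179.5   60. ]
shallow T 128 [ 562.7 -293.6   -9.4  186.3   63.2]
shallow T 132 [ 562.6 -294.    -9.1  184.9   61.6]
shallow T 136 [ 562.5 -293.3   -9.4  183.9   60.9]
shallow S 154 [ 566.2 -294.9   -9.6  188.3   65. ]
shallow S 158 [ 566.4 -295.    -9.6  186.2   63.5]
shallow S 162 [ 566.7 -295.6  -10.   184.9   62. ]
```

```bash
cat > plan.py <<'E'
import sys,numpy as np
from h import *
# usage: plan.py x y z(mm, TCP) yaw(deg of tool x, mod 180)
x,y,z,yaw=map(float,sys.argv[1:5]); s=manip.sense()
M=R.from_quat(s["tool_rot"]).as_matrix(); cur=np.degrees(np.arctan2(M[1,0],M[0,0]))
d=M.T@(np.array([x,y,z])/1000-s["tcp_pos"])*100
t=-((yaw-cur+90)%180-90)
print("q6 %.2f yaw %.1f ydown %.3f"%(s["q"][5],cur,M[2,1]),"tcp",s["tcp_pos"].round(4),"shift cm",d.round(2),"turn",round(np.radians(t),3),"rows>=",int(max(np.linalg.norm(d)/4.17,abs(t)/7.16)+2),"F",s["force"].round(1),"gap",round(s["finger_gap"],3),"t",round(s["t"],2))
E
python3 plan.py 563.6 96.4 130 19.3; python3 plan.py 563.6 96.4 26 19.3;  python3 -c "
from station import manip
from scipy.spatial.transform import Rotation as R
print(R.from_quat(manip.sense()['tool_rot']).as_matrix().round(3))"
```

```text
q6 -0.18 yaw -157.3 ydown -1.000 tcp [ 0.241  -0.5765  0.2312] shift cm [-55.71  10.13 -49.65] turn 0.059 rows>= 20 F [0.5 0.2 0.5] gap 1.001 t 0.4
q6 -0.18 yaw -157.3 ydown -1.000 tcp [ 0.241  -0.5765  0.2312] shift cm [-55.71  20.53 -49.65] turn 0.059 rows>= 20 F [0.5 0.2 0.5] gap 1.001 t 0.4
[[-0.923 -0.     0.386]
 [-0.386  0.    -0.923]
 [-0.    -1.    -0.   ]]
```

```bash
python3 -m jog '[[[-3,0,-2],0],[[-55.7,10.1,-49.6],0.06],[[-55.7,10.1,-49.6],0.06],[[-55.7,10.1,-49.6],0.06],[[-55.7,10.1,-49.6],0.06],[[-55.7,10.1,-49.6],0.06],[[-55.7,10.1,-49.6],0.06],[[-55.7,10.1,-49.6],0.06],[[-55.7,10.1,-49.6],0.06],[[-55.7,10.1,-49.6],0.06],[[-55.7,10.1,-49.6],0.06],[[-55.7,10.1,-49.6],0.06],[[-55.7,10.1,-49.6],0.06],[[-55.7,10.1,-49.6],0.06],[[-55.7,10.1,-49.6],0.06],[[-55.7,10.1,-49.6],0.06],[[-55.7,10.1,-49.6],0.06],[[-55.7,10.1,-49.6],0.06],[[-55.7,10.1,-49.6],0.06],[[-55.7,10.1,-49.6],0.06]]' 8.5 40
python3 plan.py 563.6 96.4 27 19.3
```

```text
t: 2.07
tcp_pos: [0.5646, 0.0985, 0.1299]
tool_rot: [-0.12, 0.697, -0.697, 0.12]
force: [0.5, -0.5, -0.5]
finger_gap: 0.995
q6 1.21 yaw -160.5 ydown -1.000 tcp [0.5646 0.0985 0.1299] shift cm [ 0.17 10.29  0.17] turn 0.004 rows>= 4 F [ 0.5 -0.5 -0.5] gap 0.995 t 2.07
```

```bash
python3 -m jog '[[[0.1,3,0.1],0],[[0.2,6,0.2],0],[[0.2,9,0.2],0],[[0.2,10.3,0.2],0],[[0.2,10.3,0.2],0],[[0.2,10.3,0.2],0]]' && python3 -m jog '[[[0,0,0],0],[[0,0,0],0],[[0,0,0],0],[[0,0,0],0],[[0,0,0],0],[[0,0,0],0]]' 5 40; python3 - <<'E'
from h import *
T=eyes.snapshot("top"); S=eyes.snapshot("scene")
a=np.hstack([cv2.resize(d["frame"][v[1]:v[1]+130,v[0]:v[0]+130],None,fx=3,fy=3,interpolation=cv2.INTER_CUBIC) for d,v in((T,(235,125)),(S,(290,130)))])
cv2.imwrite("pics/grasp1.png",a[:,:,::-1])
E
```

```text
t: 2.57
tcp_pos: [0.5617, 0.0917, 0.0271]
tool_rot: [-0.118, 0.697, -0.697, 0.117]
force: [-0.2, -0.5, -0.4]
finger_gap: 0.994
t: 3.07
tcp_pos: [0.5634, 0.093, 0.0292]
tool_rot: [0.117, -0.697, 0.697, -0.119]
force: [-2.4, -0.1, 6.5]
finger_gap: 0.716
```

View pics/grasp1.png

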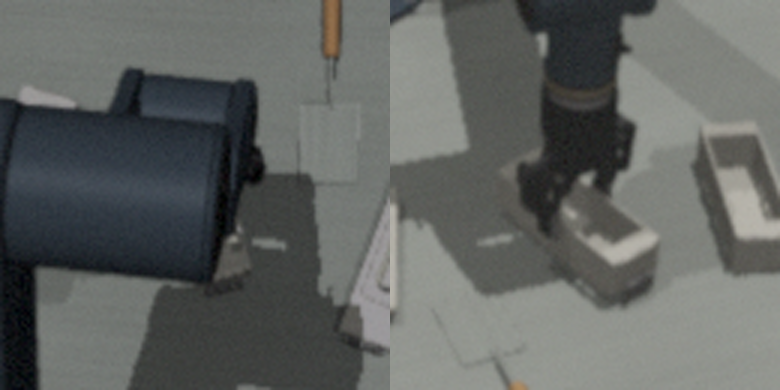

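Both views show the fingers straddling the deep tray near its middle. The measured gap is 61 mm, so it is gripped. Next I lift and carry it over the base.

```bash
python3 -m jog '[[[0,-2,0],0],[[0,-5,0],0],[[0,-8,0],0],[[0,-8.5,0],0],[[0,-8.5,0],0],[[0,-8.5,0],0]]' && python3 plan.py 573.7 281.7 115 -13.5
```

```text
t: 3.67
tcp_pos: [0.5619, 0.0932, 0.1122]
tool_rot: [0.118, -0.697, 0.697, -0.118]
force: [-0.5, -1.6, -3.8]
finger_gap: 0.716
q6 1.20 yaw -160.8 ydown -1.000 tcp [0.5619 0.0932 0.1122] shift cm [ -7.33  -0.29 -17.41] turn 0.572 rows>= 6 F [-0.5 -1.6 -3.8] gap 0.716 t 3.67
```

```bash
python3 -m jog '[[[-0.7,-0.3,-1.5],0.05],[[-2,-0.3,-4.5],0.15],[[-3.3,-0.3,-7.5],0.25],[[-4.6,-0.3,-10.5],0.35],[[-5.7,-0.3,-13.5],0.45],[[-6.7,-0.3,-16],0.53],[[-7.3,-0.3,-17.4],0.572],[[-7.3,-0.3,-17.4],0.572],[[-7.3,-0.3,-17.4],0.572],[[-7.3,-0.3,-17.4],0.572]]' && python3 plan.py 573.7 281.7 100 -13.5
python3 - <<'E'
from h import *
S=eyes.snapshot("scene"); T=eyes.snapshot("top")
a=np.hstack([cv2.resize(d["frame"][v[1]:v[1]+130,v[0]:v[0]+130],None,fx=3,fy=3,interpolation=cv2.INTER_CUBIC) for d,v in((T,(180,120)),(S,(345,120)))])
cv2.imwrite("pics/hold1.png",a[:,:,::-1])
E
```

```text
t: 4.5
tcp_pos: [0.5727, 0.2805, 0.1134]
tool_rot: [-0.082, -0.701, 0.703, 0.084]
force: [0.0, 0.2, -2.5]
finger_gap: 0.722
q6 2.09 yaw 166.5 ydown -1.000 tcp [0.5727 0.2805 0.1134] shift cm [-0.07  1.34 -0.14] turn 0.0 rows>= 2 F [ 0.   0.2 -2.5] gap 0.722 t 4.5
```

View pics/hold1.png

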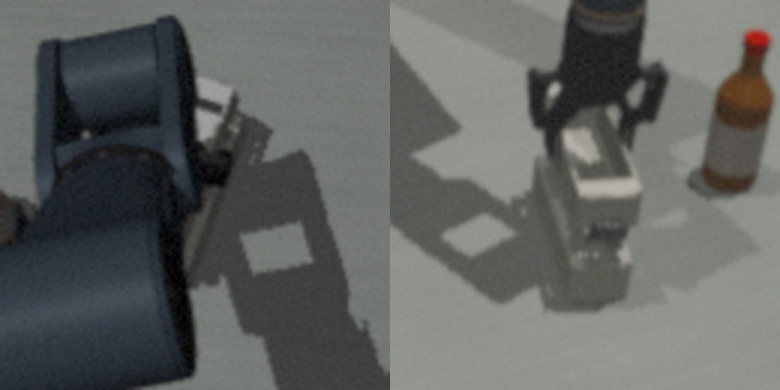

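The scene view shows the deep tray held level above the base and aligned with it, with its ledge around (400,182). I'll measure its offset along x using the end edge that faces the camera.

```bash
cat >> h.py <<'E'
def edge(d,xy,z,yaw,sgn=1,vs=(-20,-10,0,10,20),rng=(70,112)):
    """profile along the long axis at height z (mm/deg); prints where brightness leaves the ledge"""
    u=np.arange(*rng,1.); a=np.radians(yaw); ex=np.array([np.cos(a),np.sin(a)]); ey=np.array([-ex[1],ex[0]])
    g=cv2.cvtColor(d["frame"],cv2.COLOR_RGB2GRAY).astype(np.float32); o=[]
    for v in vs:
        P=np.c_[np.array(xy)+sgn*u[:,None]*ex+v*ey,np.full(len(u),z)]/1000
        px=proj(d,P).astype(np.float32)
        o.append(cv2.remap(g,px[:,:1].copy(),px[:,1:].copy(),cv2.INTER_LINEAR)[:,0])
    m=np.mean(o,0); return u,m
E
python3 - <<'E'
from h import *
S=eyes.snapshot("scene")
S0=dict(S); S0["frame"]=cv2.imread("pics/scene0.png")[:,:,::-1].copy()
for n,a in(("base0",(S0,(577,280),50,-13.5)),("deep0",(S0,(565.5,95.6),61,19.3)),("held",(S,(572.7,280.5),144,-13.5)),("held",(S,(572.7,280.5),146,-13.5))):
    u,m=edge(*a,vs=(-15,-8,0,8,15)); print(n,m.astype(int).tolist())
E
```

```text
base0 [158, 161, 163, 166, 168, 170, 171, 172, 173, 174, 175, 175, 175, 175, 175, 174, 174, 172, 171, 168, 165, 162, 158, 153, 147, 141, 134, 128, 121, 114, 108, 102, 97, 94, 91, 89, 88, 87, 87, 88, 88, 89]
deep0 [132, 140, 148, 155, 161, 165, 169, 171, 173, 174, 175, 175, 175, 175, 175, 175, 174, 173, 171, 170, 167, 163, 158, 152, 145, 138, 130, 121, 113, 105, 99, 94, 91, 91, 91, 92, 93, 94, 96, 98, 100, 101]
held [95, 100, 107, 114, 122, 130, 139, 146, 153, 159, 164, 167, 170, 173, 174, 175, 176, 176, 177, 177, 176, 176, 175, 173, 171, 169, 166, 162, 157, 151, 145, 138, 132, 125, 118, 110, 104, 98, 94, 91, 89, 88]
held [86, 89, 92, 98, 104, 111, 119, 128, 136, 143, 150, 156, 162, 166, 169, 172, 174, 175, 176, 176, 177, 177, 176, 176, 175, 174, 172, 169, 167, 163, 159, 154, 147, 141, 134, 127, 120, 112, 105, 100, 96, 92]
```

```bash
python3 - <<'E'
from h import *
T=eyes.snapshot("top"); S=eyes.snapshot("scene")
T0=dict(T); T0["frame"]=cv2.imread("pics/top0.png")[:,:,::-1].copy()
print(manip.sense()["tcp_pos"])
for n,a in(("base0",(T0,(572.8,282.8),50,-13.5)),("deep0",(T0,(561.7,97),61,19.3)),("held144",(T,(572.7,280.5),144,-13.5)),("held146",(T,(572.7,280.5),146,-13.5))):
    u,m=edge(*a,vs=(-24,-20,-16,-12)); print(n,m.astype(int).tolist())
print([manip.sense()["tcp_pos"].round(4).tolist() for _ in range(3)])
E
```

```text
[0.57416094 0.28038834 0.11518097]
base0 [75, 90, 107, 121, 131, 138, 144, 147, 149, 150, 150, 150, 149, 149, 149, 149, 149, 149, 148, 145, 142, 138, 132, 126, 120, 117, 115, 115, 116, 116, 117, 117, 117, 117, 117, 117, 117, 117, 116, 115, 115, 114]
deep0 [72, 85, 99, 114, 126, 134, 142, 147, 149, 150, 150, 150, 150, 150, 150, 150, 150, 149, 147, 145, 141, 136, 130, 124, 120, 116, 114, 113, 113, 113, 113, 114, 114, 114, 114, 114, 113, 113, 113, 113, 112, 112]
held144 [57, 60, 67, 78, 94, 111, 128, 140, 147, 151, 153, 155, 156, 156, 156, 156, 156, 156, 156, 155, 154, 152, 149, 144, 138, 131, 124, 120, 118, 118, 119, 119, 120, 121, 122, 122, 122, 122, 122, 122, 122, 122]
held146 [57, 63, 72, 84, 102, 120, 135, 143, 149, 152, 155, 155, 156, 156, 156, 156, 156, 156, 155, 155, 154, 151, 147, 141, 135, 127, 122, 119, 118, 118, 119, 120, 121, 122, 122, 122, 122, 122, 122, 122, 122, 122]
[[0.5742, 0.2804, 0.1152], [0.5742, 0.2804, 0.1152], [0.5742, 0.2804, 0.1152]]
```

```bash
cat >> h.py <<'E'
def ledge(d,xy,z,yaw,sgn=1,u0=84,vs=(-20,-10,0,10,20)):
    """offset (along, across) of the ledge at sgn*84 mm from where it should be, from half-level edges; nan where hidden"""
    a=np.radians(yaw); ex=np.array([np.cos(a),np.sin(a)]); ey=np.array([-ex[1],ex[0]])
    g=cv2.cvtColor(d["frame"],cv2.COLOR_RGB2GRAY).astype(np.float32)
    def prof(P):
        px=proj(d,np.c_[P,np.full(len(P),z)]/1000).astype(np.float32)
        return cv2.remap(g,px[:,:1].copy(),px[:,1:].copy(),cv2.INTER_LINEAR)[:,0]
    def mid(c,m):
        i=np.argmin(abs(c)); pk=np.median(m[abs(c)<4]); out=[]
        for k in(-1,1):
            j=i
            while 0<j<len(m)-1 and m[j]>pk-22: j+=k
            f=(m[j-k]-(pk-22))/max(m[j-k]-m[j],1e-6); out.append(c[j-k]+k*f*abs(c[1]-c[0]))
        return np.round(out,1)
    w=np.arange(-22,22.1,.5); L=np.mean([prof(np.array(xy)+sgn*(u0-2+w[:,None]-0+0)*ex+v*ey) for v in vs],0)
    v=np.arange(-48,48.1,.5); A=np.mean([prof(np.array(xy)+sgn*(u0-2+k)*ex+v[:,None]*ey) for k in(-4,-2,0,2,4)],0)
    return mid(w,L),mid(v,A)
E
python3 - <<'E'
from h import *
T=eyes.snapshot("top"); S=eyes.snapshot("scene")
T0=dict(T); T0["frame"]=cv2.imread("pics/top0.png")[:,:,::-1].copy()
S0=dict(S); S0["frame"]=cv2.imread("pics/scene0.png")[:,:,::-1].copy()
print(manip.sense()["tcp_pos"])
for n,d,c,z in(("T base",T0,(575,281.4),50),("T held",T,(574.2,280.4),146.5),("S base",S0,(575,281.4),50),("S held",S,(574.2,280.4),146.5)):
    print(n,*ledge(d,c,z,-13.5,vs=(-22,-16,-10) if n[0]=="T" else (-15,-8,0,8,15)))
E
```

```text
[0.57422935 0.28077354 0.11541373]
T base [-10.8   8.2] [-29.1  31.5]
T held [-7.2 11. ] [-31.9   2.1]
S base [-11.1  13.2] [-31.6  30.2]
S held [-4.4 18.3] [-33.1  28.9]
```

```bash
python3 plan.py 572.1 284.0 88 -13.5
```

```text
q6 2.09 yaw 166.4 ydown -1.000 tcp [0.5742 0.2808 0.1154] shift cm [ 0.28  2.74 -0.26] turn -0.002 rows>= 2 F [ 0.4  0.3 -2.5] gap 0.715 t 4.85
```

```bash
python3 -m jog '[[[0.1,0.9,-0.1],0],[[0.2,1.8,-0.2],0],[[0.28,2.5,-0.26],0],[[0.28,2.7,-0.26],0],[[0.28,2.7,-0.26],0],[[0.28,2.7,-0.26],0],[[0.28,2.7,-0.26],0]]'; python3 - <<'E'
from h import *
T=eyes.snapshot("top"); S=eyes.snapshot("scene")
T0=dict(T); T0["frame"]=cv2.imread("pics/top0.png")[:,:,::-1].copy()
S0=dict(S); S0["frame"]=cv2.imread("pics/scene0.png")[:,:,::-1].copy()
p=manip.sense()["tcp_pos"]*1000;print(p)
for z in(29.5,31.5):
  for n,d,c,zz in(("T base",T0,(575,281.4),50),("T held",T,(575,281.4),p[2]+z),("S base",S0,(575,281.4),50),("S held",S,(575,281.4),p[2]+z)):
    print(n,*ledge(d,c,zz,-13.5,vs=(-22,-16,-10) if n[0]=="T" else (-15,-8,0,8,15)))
for d in(T,S): print((-cv2.Rodrigues(d["rvec"])[0].T@d["tvec"]).round(3))
E
```

```text
t: 5.43
tcp_pos: [0.5722, 0.2849, 0.0884]
tool_rot: [0.083, 0.702, -0.702, -0.083]
force: [-0.4, -0.2, -2.2]
finger_gap: 0.722
[572.34078813 284.86232306  88.72111259]
T base [-10.8   8.2] [-29.1  31.5]
T held [-10.1   7.9] [-27.3   5.7]
S base [-11.1  13.2] [-31.6  30.2]
S held [-8.5 11.6] [-29.1  30.5]
T base [-10.8   8.2] [-29.1  31.5]
T held [-10.6   7.4] [-27.7   5.4]
S base [-11.1  13.2] [-31.6  30.2]
S held [-6.5 14.3] [-29.9  30.2]
[ 0.201 -0.009  1.588]
[ 1.616 -0.356  1.046]
```

```bash
python3 -m jog '[[[0,0.1,0.11],0],[[0,0.3,0.11],0],[[0,0.5,0.11],0],[[0,0.65,0.11],0],[[0,0.8,0.11],0],[[0,0.95,0.11],0],[[0,1.1,0.11],0],[[0,1.2,0.11],0],[[0,1.3,0.11],0],[[0,1.3,0.11],0],[[0,1.3,0.11],0]]'; python3 plan.py 572.1 283.8 72 -13.5
```

```text
t: 6.45
tcp_pos: [0.5717, 0.2837, 0.0752]
tool_rot: [-0.083, -0.702, 0.702, 0.083]
force: [0.3, -0.2, -2.6]
finger_gap: 0.72
q6 2.09 yaw 166.5 ydown -1.000 tcp [0.5717 0.2837 0.0752] shift cm [-0.04  0.32 -0.02] turn -0.001 rows>= 2 F [ 0.3 -0.2 -2.6] gap 0.72 t 6.45
```

```bash
python3 -m jog '[[[0,0.1,0],0],[[0,0.2,0],0],[[0,0.3,0],0],[[0,0.4,0],0],[[0,0.4,0],0]]'; python3 plan.py 572.1 283.8 72 -13.5
```

```text
t: 6.87
tcp_pos: [0.5715, 0.2836, 0.0711]
tool_rot: [-0.083, -0.702, 0.702, 0.083]
force: [0.0, -0.1, -2.3]
finger_gap: 0.716
q6 2.09 yaw 166.5 ydown -1.000 tcp [0.5715 0.2836 0.0711] shift cm [-0.05 -0.09 -0.03] turn -0.001 rows>= 2 F [ 0.  -0.1 -2.3] gap 0.716 t 6.87
```

```bash
python3 -m jog '[[[0,0.1,0],0],[[0,0.2,0],0],[[0,0.3,0],0],[[0,0.3,0],0]]'; python3 plan.py 572.1 283.8 72 -13.5
```

```text
t: 7.2
tcp_pos: [0.5724, 0.2837, 0.0698]
tool_rot: [0.084, 0.702, -0.702, -0.083]
force: [-0.9, -0.5, 5.0]
finger_gap: 0.717
q6 2.09 yaw 166.5 ydown -1.000 tcp [0.5724 0.2837 0.0698] shift cm [ 0.03 -0.22  0.  ] turn -0.0 rows>= 2 F [-0.9 -0.5  5. ] gap 0.717 t 7.2
```

Contact came at about 5 N with the TCP at 70 mm, which is where a piece resting on its clips should be. I release and check its seating by camera.

```bash
python3 -m jog '[[[0,-0.2,0],0],[[0,-0.2,0],0],[[0,-0.2,0],0],[[0,-0.2,0],0],[[0,-1,0],0],[[0,-3,0],0],[[0,-6,0],0],[[0,-8,0],0],[[0,-8,0],0]]' 8.5 40; python3 -m jog '[[[1,0,0],0],[[4,0,0],0],[[7,0,0],0],[[8.3,0,0],0],[[8.3,0,0],0],[[8.3,0,0],0]]' 0;  python3 - <<'E'
from h import *
T=eyes.snapshot("top"); S=eyes.snapshot("scene")
for n,d in(("T",T),("S",S)):
  for sg in(1,-1):
    for z in(95,102): print(n,sg,z,*ledge(d,(575,281.4),z,-13.5,sgn=sg,vs=(-15,-8,0,8,15)))
a=np.hstack([cv2.resize(d["frame"][v[1]:v[1]+130,v[0]:v[0]+130],None,fx=3,fy=3,interpolation=cv2.INTER_CUBIC) for d,v in((T,(180,120)),(S,(345,120)))])
cv2.imwrite("pics/set1.png",a[:,:,::-1])
E
python3 plan.py 492.3 302.8 108 -13.5; python3 plan.py 655.7 263.6 108 -13.5
```

```text
t: 7.95
tcp_pos: [0.5749, 0.2848, 0.1537]
tool_rot: [0.087, 0.704, -0.701, -0.08]
force: [0.1, 0.7, -0.5]
finger_gap: 0.994
t: 8.45
tcp_pos: [0.4903, 0.3033, 0.1478]
tool_rot: [-0.083, -0.702, 0.702, 0.083]
force: [0.6, 0.3, -0.4]
finger_gap: 0.144
T 1 95 [-8.6  9.8] [-26.8  33.2]
T 1 102 [-10.3   7.9] [-28.3  31.2]
T -1 95 [-8.6556855e+06  4.9900000e+01] [-31387743.5  26671045.5]
T -1 102 [-9.6582245e+06  8.5100000e+01] [-127.8  540.5]
S 1 95 [-20.    7.2] [-28.7  31.2]
S 1 102 [-10.3  15.1] [-31.3  29. ]
S -1 95 [-11921701.5  30560473.5] [-624.   462.2]
S -1 102 [-7.8891815e+06  7.4740000e+02] [-38105127.5  28168797.5]
q6 2.17 yaw 166.5 ydown -1.000 tcp [0.4924 0.3032 0.1482] shift cm [0.01 4.02 0.04] turn -0.001 rows>= 2 F [-0.3 -1.2 -0.4] gap 0.002 t 8.55
q6 2.17 yaw 166.5 ydown -1.000 tcp [0.4924 0.3032 0.1482] shift cm [-16.79   4.04   0.02] turn -0.001 rows>= 6 F [-0.3 -1.2 -0.4] gap 0.002 t 8.55
```

View pics/set1.png

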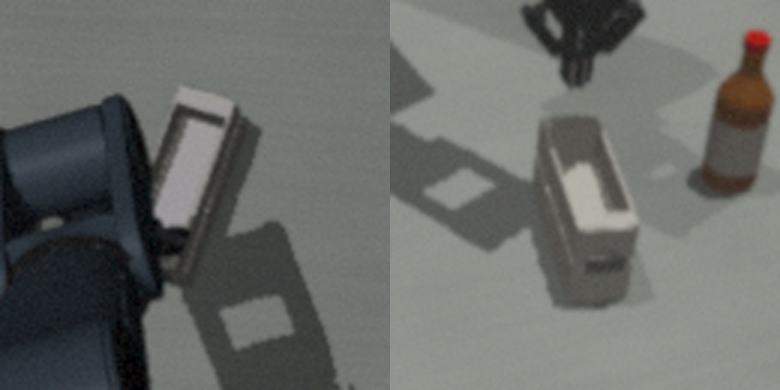

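The set-down tray sits centred on the base within 1 mm, measured by its ledge against the base ledge. Its clip (600,265 in the crop) rests on the lip. I press end 2 first.

```bash
python3 -m jog '[[[0,1,0],0],[[0,2,0],0],[[0,3,0],0],[[0,3.6,0],0],[[0,3.75,0],0],[[0,3.9,0],0],[[0,4.05,0],0],[[0,4.2,0],0],[[0,4.35,0],0],[[0,4.5,0],0],[[0,4.6,0],0],[[0,4.7,0],0]]'
```

```text
t: 9.55
tcp_pos: [0.4909, 0.3033, 0.1019]
tool_rot: [0.083, 0.702, -0.702, -0.083]
force: [-1.8, 0.4, 8.6]
finger_gap: -0.001
```

```bash
python3 -m jog '[[[0,0.12,0],0],[[0,0.24,0],0],[[0,0.36,0],0],[[0,0.36,0],0]]'
```

```text
t: 9.88
tcp_pos: [0.4904, 0.3032, 0.0978]
tool_rot: [-0.083, -0.702, 0.702, 0.084]
force: [-1.6, -0.4, 2.1]
finger_gap: 0.002
```

```bash
python3 -m jog '[[[0,0.1,0],0],[[0,0.2,0],0],[[0,0.3,0],0],[[0,0.3,0],0]]'
```

```text
t: 10.22
tcp_pos: [0.4914, 0.3031, 0.0955]
tool_rot: [0.084, 0.702, -0.702, -0.083]
force: [-2.0, -0.5, 7.8]
finger_gap: -0.001
```

```bash
python3 -m jog '[[[0,0.05,0],0],[[0,0.1,0],0],[[0,0.15,0],0],[[0,0.15,0],0]]'; python3 -m jog '[[[0,-2,0],0],[[0,-3,0],0],[[-2,-3,0],0],[[-6,-3,0],0],[[-10,-3,0],0],[[-14,-3,0],0],[[-16.8,-2.5,0],0],[[-16.8,-1.6,0],0],[[-16.8,-1.3,0],0],[[-16.8,-1.15,0],0],[[-16.8,-1,0],0],[[-16.8,-0.85,0],0],[[-16.8,-0.7,0],0]]';python3 plan.py 655.7 263.6 95 -13.5
```

```text
t: 10.55
tcp_pos: [0.4915, 0.3032, 0.0954]
tool_rot: [0.084, 0.702, -0.702, -0.083]
force: [-4.1, -1.6, 16.1]
finger_gap: 0.0
t: 11.63
tcp_pos: [0.6529, 0.2645, 0.1015]
tool_rot: [-0.082, -0.702, 0.702, 0.083]
force: [-2.3, 0.6, 7.7]
finger_gap: 0.004
q6 2.03 yaw 166.5 ydown -1.000 tcp [0.6529 0.2645 0.1015] shift cm [-0.3   0.65  0.02] turn 0.001 rows>= 2 F [-2.3  0.6  7.7] gap 0.004 t 11.63
```

End 2 stopped hard at 95.4 mm with 16 N, against 95 expected. The tool is now in contact at end 1, so I carry on.

```bash
python3 -m jog '[[[0,0.12,0],0],[[0,0.24,0],0],[[0,0.36,0],0],[[0,0.48,0],0],[[0,0.6,0],0],[[0,0.7,0],0],[[0,0.7,0],0]]'
```

```text
t: 12.22
tcp_pos: [0.6541, 0.2643, 0.0951]
tool_rot: [0.083, 0.702, -0.702, -0.083]
force: [-2.7, 0.2, 9.1]
finger_gap: -0.003
```

```bash
python3 -m jog '[[[0,0.1,0],0],[[0,0.15,0],0],[[0,0.15,0],0]]'; python3 -m jog '[[[0,-2,0],0],[[0,-5,0],0],[[0,-7,0],0]]'; python3 plan.py 564.5 -294.3 120 -9.4
```

```text
t: 12.47
tcp_pos: [0.6541, 0.2643, 0.095]
tool_rot: [0.083, 0.702, -0.702, -0.083]
force: [-5.2, -0.8, 15.6]
finger_gap: -0.001
t: 12.72
tcp_pos: [0.6544, 0.264, 0.163]
tool_rot: [0.083, 0.702, -0.702, -0.083]
force: [0.9, 0.3, -0.5]
finger_gap: 0.001
q6 2.03 yaw 166.5 ydown -1.000 tcp [0.6544 0.264  0.163 ] shift cm [-4.3   4.28 56.39] turn -0.072 rows>= 15 F [ 0.9  0.3 -0.5] gap 0.001 t 12.72
```

```bash
python3 -m jog '[[[-0.3,0,3],0],[[-0.6,0.5,7],0],[[-0.9,1,11],0],[[-1.2,1.5,15],0],[[-1.5,2,19],0],[[-1.8,2.5,23],0],[[-2.1,3,27],0],[[-2.4,3.5,31],0],[[-2.7,4,35],0],[[-3,4.3,39],0],[[-3.3,4.3,43],0],[[-3.6,4.3,47],-0.03],[[-3.9,4.3,51],-0.06],[[-4.3,4.3,54.5],-0.072],[[-4.3,4.3,56.4],-0.072],[[-4.3,4.3,56.4],-0.072],[[-4.3,4.3,56.4],-0.072],[[-4.3,4.3,56.4],-0.072],[[-4.3,4.3,56.4],-0.072]]' 8.5 40; python3 plan.py 564.5 -294.3 22 -9.4
```

```text
t: 14.3
tcp_pos: [0.5641, -0.2928, 0.1184]
tool_rot: [0.057, 0.705, -0.704, -0.058]
force: [-0.7, -0.1, -0.6]
finger_gap: 0.996
q6 1.08 yaw 170.7 ydown -1.000 tcp [ 0.5641 -0.2928  0.1184] shift cm [-0.07  9.64  0.15] turn 0.002 rows>= 4 F [-0.7 -0.1 -0.6] gap 0.996 t 14.3
```

```bash
python3 -m jog '[[[0,3,0],0],[[0,6,0],0],[[0,8.5,0],0],[[0,9.6,0],0],[[0,9.6,0],0],[[0,9.6,0],0],[[0,9.6,0],0]]' && python3 -m jog '[[[0,0,0],0],[[0,0,0],0],[[0,0,0],0],[[0,0,0],0],[[0,0,0],0],[[0,0,0],0]]' 5 40 && python3 -m jog '[[[0,-2,0],0],[[0,-5,0],0],[[0,-9,0],0],[[0,-13,0],0],[[0,-16,0],0],[[0,-16,0],0],[[0,-16,0],0]]'; python3 plan.py 572.1 283.8 155 -13.5
```

```text
t: 14.88
tcp_pos: [0.5654, -0.2948, 0.0242]
tool_rot: [-0.059, -0.704, 0.705, 0.057]
force: [0.0, 0.6, 0.2]
finger_gap: 1.0
t: 15.38
tcp_pos: [0.5651, -0.2951, 0.0246]
tool_rot: [-0.059, -0.704, 0.705, 0.057]
force: [0.8, 1.6, 6.0]
finger_gap: 0.717
t: 15.97
tcp_pos: [0.565, -0.2954, 0.1852]
tool_rot: [-0.06, -0.704, 0.706, 0.057]
force: [-0.3, 0.4, -2.7]
finger_gap: 0.717
q6 1.08 yaw 170.6 ydown -1.000 tcp [ 0.565  -0.2954  0.1852] shift cm [  8.78   2.83 -57.27] turn 0.071 rows>= 15 F [-0.3  0.4 -2.7] gap 0.717 t 15.97
```

```bash
python3 -m jog '[[[0.3,0,-2],0],[[0.9,0,-5],0],[[1.5,0,-9],0],[[2.1,0,-13],0],[[2.7,0,-17],0],[[3.3,0,-21],0],[[3.9,0,-25],0],[[4.5,0,-29],0.02],[[5.1,0,-33],0.04],[[5.7,0,-37],0.06],[[6.3,0,-41],0.07],[[6.9,0.5,-45],0.07],[[7.6,1,-49],0.07],[[8.2,1.8,-53],0.07],[[8.6,2.4,-56],0.07],[[8.8,2.8,-57.2],0.07],[[8.8,2.8,-57.2],0.07],[[8.8,2.8,-57.2],0.07],[[8.8,2.8,-57.2],0.07]]'; python3 - <<'E'
from h import *
T=eyes.snapshot("top"); S=eyes.snapshot("scene")
T0=dict(T); T0["frame"]=cv2.imread("pics/top0.png")[:,:,::-1].copy()
S0=dict(S); S0["frame"]=cv2.imread("pics/scene0.png")[:,:,::-1].copy()
p=manip.sense()["tcp_pos"]*1000;print(p)
for n,d,zz in(("T base",T0,50),("S base",S0,50),("T held",T,p[2]+20),("T held",T,p[2]+21.5),("S held",S,p[2]+20),("S held",S,p[2]+21.5)):
    print(n,*ledge(d,(575,281.4),zz,-13.5,vs=(-22,-16,-10) if n[0]=="T" else (-15,-8,0,8,15)))
a=np.hstack([cv2.resize(d["frame"][v[1]:v[1]+130,v[0]:v[0]+130],None,fx=3,fy=3,interpolation=cv2.INTER_CUBIC) for d,v in((T,(180,120)),(S,(345,100)))])
cv2.imwrite("pics/hold2.png",a[:,:,::-1])
E
python3 plan.py 572.1 283.8 135 -13.5
```

```text
t: 17.55
tcp_pos: [0.5701, 0.2824, 0.1535]
tool_rot: [-0.082, -0.702, 0.703, 0.084]
force: [0.8, 0.2, -1.8]
finger_gap: 0.711
[570.94880653 282.1850923  154.518862  ]
T base [-10.8   8.2] [-29.1  31.5]
S base [-11.1  13.2] [-31.6  30.2]
T held [-15.6   3.2] [-31.3   6.1]
T held [-16.1   2.9] [-31.8   5.9]
S held [-12.5   8.9] [-32.8  27.1]
S held [-10.5  10.6] [-33.3  26.3]
q6 2.09 yaw 166.5 ydown -1.000 tcp [0.5709 0.2822 0.1545] shift cm [-0.08  1.95 -0.19] turn -0.001 rows>= 2 F [-0.3  0.8 -2.2] gap 0.714 t 17.65
```

```bash
python3 -m jog '[[[-0.2,0.8,-0.1],0],[[-0.35,1.6,-0.2],0],[[-0.47,2.3,-0.22],0],[[-0.47,2.6,-0.22],0],[[-0.47,2.6,-0.22],0],[[-0.47,2.6,-0.22],0],[[-0.47,2.6,-0.22],0]]'; python3 - <<'E'
from h import *
T=eyes.snapshot("top"); S=eyes.snapshot("scene")
p=manip.sense()["tcp_pos"]*1000;print(p)
print("T -10.8 8.2 -29.1 | S -11.1 13.2 -31.6 30.2")
for n,d,zz in(("T held",T,p[2]+19),("T held",T,p[2]+21),("S held",S,p[2]+19),("S held",S,p[2]+21)):
    print(n,*ledge(d,(575,281.4),zz,-13.5,vs=(-22,-16,-10) if n[0]=="T" else (-15,-8,0,8,15)))
a=np.hstack([cv2.resize(d["frame"][v[1]:v[1]+130,v[0]:v[0]+130],None,fx=3,fy=3,interpolation=cv2.INTER_CUBIC) for d,v in((T,(180,120)),(S,(345,100)))])
cv2.imwrite("pics/hold2.png",a[:,:,::-1])
E
```

```text
t: 18.23
tcp_pos: [0.576, 0.2852, 0.1288]
tool_rot: [0.083, 0.702, -0.702, -0.083]
force: [-0.3, -0.5, -1.5]
finger_gap: 0.713
[576.14426017 285.30266583 129.10937858]
T -10.8 8.2 -29.1 | S -11.1 13.2 -31.6 30.2
T held [-9.8  8.8] [-25.7   7.3]
T held [-10.2   8.2] [-26.2   7. ]
S held [-10.   11.9] [-27.9  32.2]
S held [-7.7 14.4] [-28.7  31.5]
```

View pics/hold2.png

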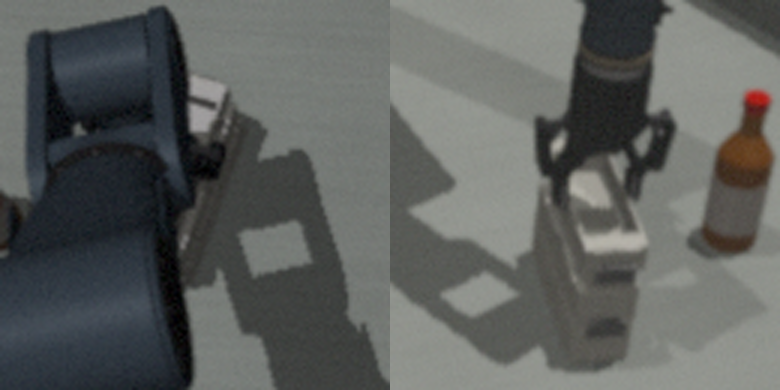

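The shallow tray is level above the deep one, and the scene view shows it slightly off to the +y side. I correct −2.6 mm across and −0.5 mm along, then lower it.

```bash
python3 -m jog '[[[0.05,0,0.15],0],[[0.05,0.15,0.26],0],[[0.05,0.3,0.26],0],[[0.05,0.45,0.26],0],[[0.05,0.6,0.26],0],[[0.05,0.75,0.26],0],[[0.05,0.9,0.26],0],[[0.05,1.05,0.26],0],[[0.05,1.2,0.26],0],[[0.05,1.35,0.26],0],[[0.05,1.35,0.26],0]]'; python3 plan.py 576 282.8 110 -13.5
```

```text
t: 19.25
tcp_pos: [0.5746, 0.2826, 0.1148]
tool_rot: [-0.082, -0.702, 0.702, 0.083]
force: [0.2, -0.2, -2.7]
finger_gap: 0.717
q6 2.09 yaw 166.6 ydown -1.000 tcp [0.5746 0.2826 0.1148] shift cm [-0.13  0.48 -0.05] turn 0.001 rows>= 2 F [ 0.2 -0.2 -2.7] gap 0.717 t 19.25
```

```bash
python3 -m jog '[[[0,0.1,0],0],[[0,0.2,0],0],[[0,0.3,0],0],[[0,0.4,0],0],[[0,0.5,0],0],[[0,0.5,0],0]]'; python3 plan.py 576 282.8 110 -13.5
```

```text
t: 19.75
tcp_pos: [0.575, 0.2827, 0.1105]
tool_rot: [0.083, 0.702, -0.702, -0.082]
force: [-0.6, -0.4, -0.4]
finger_gap: 0.717
q6 2.09 yaw 166.6 ydown -1.000 tcp [0.575  0.2827 0.1105] shift cm [-0.1   0.05 -0.03] turn 0.001 rows>= 2 F [-0.6 -0.4 -0.4] gap 0.717 t 19.75
```

```bash
python3 -m jog '[[[0,0.1,0],0],[[0,0.15,0],0],[[0,0.15,0],0]]'; python3 -m jog '[[[0,-0.1,0],0],[[0,-0.1,0],0],[[0,-0.1,0],0],[[0,-0.1,0],0],[[0,-1,0],0],[[0,-3,0],0],[[0,-6,0],0],[[0,-7,0],0],[[0,-7,0],0]]' 8.5 40; python3 -m jog '[[[1,0,0],0],[[4,0,0],0],[[7,0,0],0],[[8.4,0,0],0],[[8.4,0,0],0],[[8.4,0,0],0]]' 0;  python3 - <<'E'
from h import *
T=eyes.snapshot("top"); S=eyes.snapshot("scene")
print("T -10.8 8.2 -29.1 31.5| S -11.1 13.2 -31.6 30.2")
for n,d in(("T",T),("S",S)):
    for z in(129,132): print(n,z,*ledge(d,(575,281.4),z,-13.5,vs=(-15,-8,0,8,15)))
E
python3 plan.py 492.3 302.8 134 -13.5; python3 plan.py 655.7 263.6 134 -13.5
```

```text
t: 20.0
tcp_pos: [0.5752, 0.2828, 0.1102]
tool_rot: [0.083, 0.702, -0.702, -0.082]
force: [-1.6, -0.9, 5.2]
finger_gap: 0.718
t: 20.75
tcp_pos: [0.5772, 0.2835, 0.1826]
tool_rot: [0.085, 0.703, -0.701, -0.08]
force: [-0.3, -0.7, -0.4]
finger_gap: 0.997
t: 21.25
tcp_pos: [0.4914, 0.3022, 0.1775]
tool_rot: [-0.081, -0.702, 0.703, 0.083]
force: [0.4, -1.1, -0.2]
finger_gap: 0.141
T -10.8 8.2 -29.1 31.5| S -11.1 13.2 -31.6 30.2
T 129 [-9.9  8.5] [-28.2  31.9]
T 132 [-10.6   7.7] [-28.9  31.1]
S 129 [-5.5571505e+06  1.1300000e+01] [-30.4  29.9]
S 132 [-37.   14.9] [-31.4  28.6]
q6 2.16 yaw 166.6 ydown -1.000 tcp [0.4938 0.3021 0.1781] shift cm [ 0.16  4.41 -0.03] turn 0.001 rows>= 3 F [ 0.6 -0.9  0.5] gap 0.002 t 21.35
q6 2.16 yaw 166.6 ydown -1.000 tcp [0.4938 0.3021 0.1781] shift cm [-1.664e+01  4.420e+00 -1.000e-02] turn 0.001 rows>= 6 F [ 0.6 -0.9  0.5] gap 0.002 t 21.35
```

The shallow tray is centred within 1 mm. Now I press end 2, expecting a hard stop at 125 mm.

```bash
python3 -m jog '[[[0.1,1,0],0],[[0.1,2.2,0],0],[[0.1,3.3,0],0],[[0.1,3.9,0],0],[[0.1,4.05,0],0],[[0.1,4.2,0],0],[[0.1,4.35,0],0],[[0.1,4.5,0],0],[[0.1,4.65,0],0],[[0.1,4.75,0],0],[[0.1,4.85,0],0],[[0.1,4.95,0],0],[[0.1,5.05,0],0]]'; python3 -m jog '[[[0,0.1,0],0],[[0,0.2,0],0],[[0,0.3,0],0],[[0,0.3,0],0]]'
```

```text
t: 22.43
tcp_pos: [0.4913, 0.3029, 0.1293]
tool_rot: [0.082, 0.703, -0.702, -0.083]
force: [-3.0, 1.2, 3.5]
finger_gap: 0.003
t: 22.77
tcp_pos: [0.4924, 0.3025, 0.1256]
tool_rot: [0.083, 0.702, -0.702, -0.082]
force: [-1.0, 0.6, 5.4]
finger_gap: -0.001
```

```bash
python3 -m jog '[[[0,0.1,0],0],[[0,0.2,0],0],[[0,0.2,0],0]]'; python3 -m jog '[[[0,-2,0],0],[[0,-3,0],0],[[-2,-3,0],0],[[-6,-3,0],0],[[-10,-3,0],0],[[-14,-3,0],0],[[-16.8,-2.5,0],0],[[-16.8,-1.6,0],0],[[-16.8,-1.3,0],0],[[-16.8,-1.15,0],0],[[-16.8,-1,0],0],[[-16.8,-0.85,0],0],[[-16.8,-0.7,0],0],[[-16.8,-0.55,0],0],[[-16.8,-0.45,0],0]]';python3 plan.py 655.7 263.6 125 -13.5
```

```text
t: 23.02
tcp_pos: [0.4924, 0.3026, 0.1254]
tool_rot: [0.083, 0.702, -0.702, -0.082]
force: [-5.2, -0.9, 17.1]
finger_gap: 0.002
t: 24.27
tcp_pos: [0.6549, 0.2644, 0.1296]
tool_rot: [0.083, 0.703, -0.702, -0.082]
force: [-1.2, -0.2, 4.1]
finger_gap: 0.002
q6 2.03 yaw 166.7 ydown -1.000 tcp [0.6549 0.2644 0.1296] shift cm [-0.09  0.46  0.06] turn 0.003 rows>= 2 F [-1.2 -0.2  4.1] gap 0.002 t 24.27
```

```bash
python3 -m jog '[[[0,0.1,0],0],[[0,0.2,0],0],[[0,0.3,0],0],[[0,0.4,0],0],[[0,0.5,0],0],[[0,0.5,0],0]]'; python3 -m jog '[[[0,0.1,0],0],[[0,0.15,0],0],[[0,0.15,0],0]]'
```

```text
t: 24.77
tcp_pos: [0.6554, 0.2639, 0.1251]
tool_rot: [0.083, 0.702, -0.702, -0.082]
force: [-3.9, -1.1, 11.7]
finger_gap: 0.004
t: 25.02
tcp_pos: [0.6554, 0.2639, 0.125]
tool_rot: [0.083, 0.702, -0.702, -0.082]
force: [-5.4, 0.0, 16.5]
finger_gap: -0.001
```

Both ends of the shallow tray stopped hard at 125.4 and 125.0 mm, so it lies flat. Lid next.

```bash
python3 -m jog '[[[0,-2,0],0],[[0,-4,0],0],[[0,-5,0],0]]'; python3 plan.py 516 -118.2 110 -16.8
```

```text
t: 25.27
tcp_pos: [0.6565, 0.2638, 0.1733]
tool_rot: [0.084, 0.703, -0.702, -0.081]
force: [-0.3, -0.7, -0.0]
finger_gap: 0.001
q6 2.03 yaw 166.6 ydown -1.000 tcp [0.6565 0.2638 0.1733] shift cm [ 4.83  6.26 40.42] turn 0.059 rows>= 11 F [-0.3 -0.7 -0. ] gap 0.001 t 25.27
```

```bash
python3 -m jog '[[[0.3,0,3],0],[[0.8,0,7],0],[[1.3,0,11],0],[[1.8,1,15],0.02],[[2.3,2,19],0.03],[[2.8,3,23],0.04],[[3.3,4,27],0.05],[[3.8,5,31],0.06],[[4.3,6,35],0.06],[[4.8,6.2,38.5],0.06],[[4.8,6.2,40.4],0.06],[[4.8,6.2,40.4],0.06],[[4.8,6.2,40.4],0.06],[[4.8,6.2,40.4],0.06],[[4.8,6.2,40.4],0.06]]' 4.5 40; python3 plan.py 516 -118.2 27 -16.8; python3 - <<'E'
from h import *
T=eyes.snapshot("top"); S=eyes.snapshot("scene")
print("T -10.8 8.2 -29.1 31.5| S -11.1 13.2 -31.6 30.2")
for n,d in(("T",T),("S",S)):
  for sg in(1,-1): print(n,sg,*ledge(d,(575,281.4),125,-13.5,sgn=sg,vs=(-15,-8,0,8,15)))
a=np.hstack([cv2.resize(d["frame"][v[1]:v[1]+v[2],v[0]:v[0]+v[2]],None,fx=390/v[2],fy=390/v[2],interpolation=cv2.INTER_CUBIC) for d,v in((T,(190,120,200)),(S,(215,80,215)))])
cv2.imwrite("pics/lid1.png",a[:,:,::-1])
E
```

```text
t: 26.52
tcp_pos: [0.5154, -0.1172, 0.1092]
tool_rot: [0.103, 0.7, -0.699, -0.103]
force: [-1.0, -0.4, -0.0]
finger_gap: 0.524
q6 1.43 yaw 163.2 ydown -1.000 tcp [ 0.5154 -0.1172  0.1092] shift cm [-0.09  8.22  0.08] turn 0.001 rows>= 3 F [-1.  -0.4 -0. ] gap 0.524 t 26.52
T -10.8 8.2 -29.1 31.5| S -11.1 13.2 -31.6 30.2
T 1 [-11.7   6.1] [-27.5  33.3]
T -1 [-58.5  13.3] [-27.   30.8]
S 1 [-23.1  12.7] [-30.2  31.5]
S -1 [-10.2  14.2] [-29.2  30.6]
```

View pics/lid1.png

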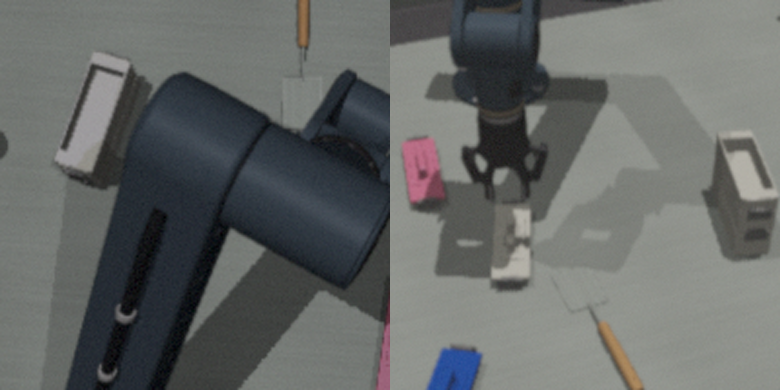

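The stack stands upright and flat. The jaws are over the lid's handle, along its length. The box has slid about 1.5 mm, so I'll re-measure its centre as well.

```bash
python3 -m jog '[[[0,2.5,0],0],[[0,5,0],0],[[0,7,0],0],[[0,8,0],0],[[0,8.2,0],0],[[0,8.2,0],0],[[0,8.2,0],0]]' && python3 -m jog '[[[0,0,0],0],[[0,0,0],0],[[0,0,0],0],[[0,0,0],0],[[0,0,0],0],[[0,0,0],0]]' 0.5 50; python3 - <<'E'
from h import *
T=eyes.snapshot("top"); S=eyes.snapshot("scene")
for z in(.125,.128):
  for t in(128,132): print("T",z,t,rect(T,(.572,.283),z,t))
  for t in(158,162): print("S",z,t,rect(S,(.577,.28),z,t))
print(manip.sense()["tcp_pos"])
E
```

```text
t: 27.2
tcp_pos: [0.5158, -0.1183, 0.0279]
tool_rot: [-0.104, -0.699, 0.7, 0.103]
force: [0.0, -0.2, -0.0]
finger_gap: 0.527
t: 27.7
tcp_pos: [0.5158, -0.1187, 0.0284]
tool_rot: [-0.104, -0.699, 0.7, 0.103]
force: [-0.7, 0.1, 5.4]
finger_gap: 0.149
T 0.125 128 [571.8 284.  -12.6 186.   62. ]
T 0.125 132 [571.7 283.8 -12.7 184.9  60.8]
S 0.125 158 [576.8 280.3 -12.8 187.7  61.3]
S 0.125 162 [577.4 280.3 -13.2 184.9  59.9]
T 0.128 128 [571.1 283.4 -12.6 185.6  61.9]
T 0.128 132 [571.  283.2 -12.7 184.6  60.7]
S 0.128 158 [580.1 278.2 -12.8 187.1  61.1]
S 0.128 162 [580.8 278.2 -13.2 184.3  59.7]
[ 0.51584402 -0.11868019  0.02837571]
```

```bash
python3 -m jog '[[[0,-2,0],0],[[0,-5,0],0],[[0,-9,0],0],[[0,-13,0],0],[[0,-16,0],0],[[0,-16,0],0],[[0,-16,0],0]]'; python3 plan.py 573.5 283.7 178 -12.8
```

```text
t: 28.38
tcp_pos: [0.5158, -0.1188, 0.189]
tool_rot: [-0.105, -0.699, 0.7, 0.102]
force: [-0.3, -0.2, -2.3]
finger_gap: 0.151
q6 1.43 yaw 163.1 ydown -1.000 tcp [ 0.5158 -0.1188  0.189 ] shift cm [  6.15   1.04 -40.19] turn -0.071 rows>= 11 F [-0.3 -0.2 -2.3] gap 0.151 t 28.38
```

```bash
python3 -m jog '[[[0.3,0,-2],0],[[0.8,0,-5],0],[[1.3,0,-9],-0.02],[[1.9,0,-13],-0.04],[[2.5,0,-17],-0.06],[[3.1,0,-21],-0.07],[[3.7,0,-25],-0.07],[[4.3,0,-29],-0.07],[[4.9,0.3,-33],-0.07],[[5.5,0.6,-36.5],-0.07],[[5.9,0.9,-39],-0.07],[[6.1,1,-40.2],-0.07],[[6.1,1,-40.2],-0.07],[[6.1,1,-40.2],-0.07],[[6.1,1,-40.2],-0.07],[[6.1,1,-40.2],-0.07]]'; python3 - <<'E'
from h import *
T=eyes.snapshot("top"); S=eyes.snapshot("scene")
p=manip.sense()["tcp_pos"]*1000;print(p)
print("T . 6.1 -27.5 33.3| S . 12.7 -30.2 31.5 (yaw -13.5, u 84)")
for n,d in(("T",T),("S",S)):
  for dz in(-4.4,-6.4):
    print(n,dz,*ledge(d,(575,281.4),p[2]+dz,-12.8,vs=(-22,-16,-10) if n[0]=="T" else (-15,-8,0,8,15)))
  S0=None
a=np.hstack([cv2.resize(d["frame"][v[1]:v[1]+130,v[0]:v[0]+130],None,fx=3,fy=3,interpolation=cv2.INTER_CUBIC) for d,v in((T,(180,120)),(S,(345,80)))])
cv2.imwrite("pics/hold3.png",a[:,:,::-1])
E
```

```text
t: 29.72
tcp_pos: [0.573, 0.2821, 0.1767]
tool_rot: [-0.079, -0.702, 0.703, 0.08]
force: [-1.1, 0.3, -3.0]
finger_gap: 0.153
[573.45424139 282.42278312 177.3161064 ]
T . 6.1 -27.5 33.3| S . 12.7 -30.2 31.5 (yaw -13.5, u 84)
T -4.4 [-1.10115805e+07  4.50000000e+00] [-31.   9.]
T -6.4 [-1.08536975e+07  5.00000000e+00] [-30.3   9.4]
S -4.4 [-56.7   8.5] [-32.7  26.7]
S -6.4 [-97.7   6.3] [-32.1  28.1]
```

View pics/hold3.png

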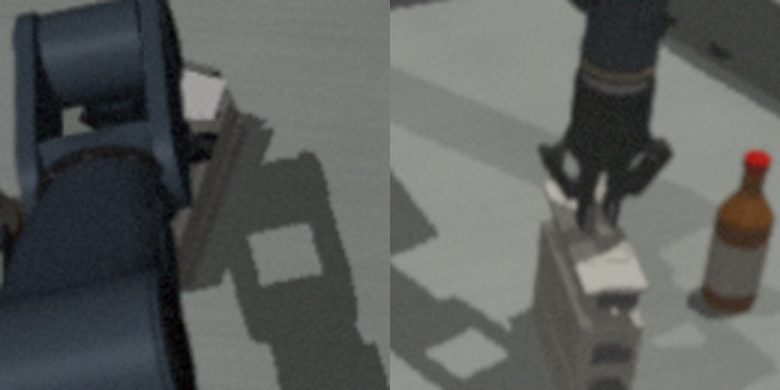

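```bash
python3 - <<'E'
from h import *
T=eyes.snapshot("top"); S=eyes.snapshot("scene")
T0=dict(T); T0["frame"]=cv2.imread("pics/top0.png")[:,:,::-1].copy()
S0=dict(S); S0["frame"]=cv2.imread("pics/scene0.png")[:,:,::-1].copy()
vt=(-22,-16,-10); vs=(-15,-8,0,8,15)
print("T0 base",*ledge(T0,(572.8,282.8),50,-13.5,vs=vt),"lid",*ledge(T0,(514.7,-117),24,-16.9,vs=vt))
print("S0 base",*ledge(S0,(577.4,280),50,-13.5,vs=vs),"lid",*ledge(S0,(517.3,-119.7),24,-16.7,vs=vs))
p=manip.sense()["tcp_pos"]*1000;print(p)
for n,d in(("T",T),("S",S)):
  for v in(-24,-12,0,12,24):
    u,m=edge(d,(575,281.4),p[2]-4.4,-12.8,vs=(v,)); 
    print(n,v,m.astype(int)[::2].tolist())
u,m=edge(S0,(517.3,-119.7),24,-16.7,vs=vs);print("S0lid",m.astype(int)[::2].tolist())
E
```

```text
T0 base [-8.3 10.6] [-29.8  30.4] lid [-79.    7.9] [-29.7  29.3]
S0 base [-14.1  10.5] [-30.7  30.3] lid [-52.5   8.1] [-30.3  32. ]
[573.5656549  282.88500368 177.53809583]
T -24 [158, 157, 158, 158, 157, 156, 155, 153, 141, 121, 94, 92, 102, 110, 116, 120, 121, 122, 123, 124, 124]
T -12 [158, 158, 158, 156, 157, 160, 158, 155, 146, 125, 97, 86, 85, 99, 111, 121, 123, 125, 126, 124, 123]
T 0 [157, 156, 156, 156, 156, 156, 156, 154, 145, 118, 91, 89, 92, 103, 114, 121, 123, 125, 127, 124, 124]
T 12 [43, 60, 74, 78, 80, 82, 89, 97, 105, 92, 78, 80, 87, 98, 107, 116, 124, 125, 123, 123, 123]
T 24 [22, 19, 17, 18, 18, 18, 17, 19, 20, 18, 14, 13, 14, 18, 18, 21, 29, 41, 55, 70, 81]
S -24 [177, 177, 177, 177, 177, 177, 177, 176, 175, 174, 166, 157, 143, 127, 112, 98, 84, 75, 66, 64, 63]
S -12 [176, 176, 176, 176, 176, 176, 175, 174, 170, 162, 153, 138, 123, 107, 91, 81, 72, 64, 59, 56, 58]
S 0 [177, 177, 177, 177, 177, 177, 176, 175, 174, 164, 155, 143, 130, 117, 105, 92, 80, 69, 63, 60, 60]
S 12 [176, 177, 177, 177, 177, 177, 177, 174, 169, 164, 153, 144, 132, 119, 105, 91, 80, 74, 70, 71, 72]
S 24 [173, 172, 172, 172, 173, 173, 172, 172, 171, 170, 163, 154, 145, 133, 121, 118, 115, 118, 122, 124, 124]
S0lid [176, 175, 175, 175, 175, 175, 174, 172, 168, 161, 153, 140, 127, 113, 100, 88, 75, 67, 63, 62, 62]
```

```bash
python3 -m jog '[[[0.07,0.5,-0.1],0],[[0.07,1,-0.2],0],[[0.07,1.5,-0.25],0],[[0.07,1.7,-0.25],0],[[0.07,1.7,-0.25],0],[[0.07,1.7,-0.25],0],[[0.07,1.7,-0.25],0]]'; python3 - <<'E'
from h import *
T=eyes.snapshot("top"); S=eyes.snapshot("scene")
s=manip.sense();p=s["tcp_pos"]*1000;M=R.from_quat(s["tool_rot"]).as_matrix();print(p,np.degrees(np.arctan2(M[1,0],M[0,0])))
print("want T . 3.4 -28.5 | S . 10.3 -31 31.5")
for n,d in(("T",T),("S",S)):
  for dz in(-3.4,-4.4,-5.4):
    print(n,dz,*ledge(d,(575,281.4),p[2]+dz,-12.8,vs=(-22,-16,-10) if n[0]=="T" else (-15,-8,0,8,15)))
E
```

```text
t: 30.5
tcp_pos: [0.5733, 0.2867, 0.1602]
tool_rot: [0.079, 0.703, -0.703, -0.079]
force: [0.2, -0.5, -2.6]
finger_gap: 0.156
[573.37686927 286.74202159 160.47895736] 167.1570441559276
want T . 3.4 -28.5 | S . 10.3 -31 31.5
T -3.4 [-1.18227755e+07  3.80000000e+00] [-26.   14.1]
T -4.4 [-1.17757405e+07  4.10000000e+00] [-25.8  14.3]
T -5.4 [-1.18081265e+07  4.40000000e+00] [-25.5  14.5]
S -3.4 [-47.5   8.4] [-28.5  31. ]
S -4.4 [-66.1   7.3] [-28.2  31.7]
S -5.4 [-90.    6.4] [-28.   32.4]
```

```bash
python3 -m jog '[[[0,0,0.12],0],[[0,0.1,0.24],0],[[0,0.25,0.24],0],[[0,0.4,0.24],0],[[0,0.55,0.24],0],[[0,0.7,0.24],0],[[0,0.85,0.24],0],[[0,1,0.24],0],[[0,1.1,0.24],0],[[0,1.1,0.24],0]]'; python3 plan.py 573 284.3 144 -12.8
```

```text
t: 31.43
tcp_pos: [0.5724, 0.2842, 0.1489]
tool_rot: [-0.079, -0.703, 0.703, 0.079]
force: [-0.4, 0.1, -2.7]
finger_gap: 0.146
q6 2.08 yaw 167.2 ydown -1.000 tcp [0.5724 0.2842 0.1489] shift cm [-0.05  0.49 -0.02] turn -0.001 rows>= 2 F [-0.4  0.1 -2.7] gap 0.146 t 31.43
```

```bash
python3 -m jog '[[[0,0.1,0],0],[[0,0.2,0],0],[[0,0.3,0],0],[[0,0.4,0],0],[[0,0.5,0],0],[[0,0.5,0],0]]'; python3 plan.py 573 284.3 144 -12.8
```

```text
t: 31.93
tcp_pos: [0.5731, 0.2843, 0.1444]
tool_rot: [0.079, 0.703, -0.703, -0.079]
force: [0.5, 0.4, -1.5]
finger_gap: 0.152
q6 2.08 yaw 167.2 ydown -1.000 tcp [0.5731 0.2843 0.1444] shift cm [0.01 0.04 0.  ] turn -0.001 rows>= 2 F [ 0.5  0.4 -1.5] gap 0.152 t 31.93
```

```bash
python3 -m jog '[[[0,0.1,0],0],[[0,0.15,0],0],[[0,0.15,0],0]]'; python3 -m jog '[[[0,-0.1,0],0],[[0,-0.1,0],0],[[0,-0.1,0],0],[[0,-0.1,0],0],[[0,-1,0],0],[[0,-3,0],0],[[0,-6,0],0],[[0,-6.5,0],0],[[0,-6.5,0],0]]' 4.5 40; python3 -m jog '[[[1,0,0],0],[[4,0,0],0],[[7,0,0],0],[[8.4,0,0],0],[[8.4,0,0],0],[[8.4,0,0],0]]' 0;  python3 - <<'E'
from h import *
T=eyes.snapshot("top"); S=eyes.snapshot("scene")
print("want T . 3.4 -28.5 32.3| S . 10.3 -31 31.5")
for n,d in(("T",T),("S",S)):
    for z in(137,140): print(n,z,*ledge(d,(575,281.4),z,-12.8,vs=(-15,-8,0,8,15)))
E
python3 plan.py 491.5 303 140 -12.8; python3 plan.py 655.5 265.5 140 -12.8
```

```text
t: 32.18
tcp_pos: [0.5733, 0.2844, 0.1442]
tool_rot: [0.08, 0.703, -0.702, -0.078]
force: [-1.0, -0.9, 4.6]
finger_gap: 0.15
t: 32.93
tcp_pos: [0.5745, 0.2849, 0.211]
tool_rot: [0.081, 0.704, -0.702, -0.077]
force: [-0.4, -0.1, -0.7]
finger_gap: 0.526
t: 33.43
tcp_pos: [0.4891, 0.303, 0.2067]
tool_rot: [-0.078, -0.702, 0.703, 0.079]
force: [0.6, -0.3, 0.6]
finger_gap: 0.001
want T . 3.4 -28.5 32.3| S . 10.3 -31 31.5
T 137 [-1.09044175e+07  5.10000000e+00] [-27.1  33. ]
T 140 [-1.10659395e+07  4.30000000e+00] [-28.   32.6]
S 137 [-1.43911345e+07  5.20000000e+00] [-29.8  31.6]
S 140 [-65.2   7.8] [-30.4  29.6]
q6 2.15 yaw 167.2 ydown -1.000 tcp [0.4914 0.3029 0.2072] shift cm [-0.01  6.72 -0.02] turn -0.001 rows>= 3 F [-0.  -0.2  0.8] gap -0.003 t 33.53
q6 2.15 yaw 167.2 ydown -1.000 tcp [0.4914 0.3029 0.2072] shift cm [-1.683e+01  6.730e+00 -1.000e-02] turn -0.001 rows>= 6 F [-0.  -0.2  0.8] gap -0.003 t 33.53
```

The lid is seated and centred within about 1 mm. I press its end 2, expecting a stop at 133 mm.

```bash
python3 -m jog '[[[0,1,0],0],[[0,2.5,0],0],[[0,4,0],0],[[0,5.2,0],0],[[0,5.9,0],0],[[0,6.1,0],0],[[0,6.25,0],0],[[0,6.4,0],0],[[0,6.55,0],0],[[0,6.7,0],0],[[0,6.85,0],0],[[0,6.95,0],0],[[0,7.05,0],0],[[0,7.15,0],0]]'; python3 -m jog '[[[0,0.1,0],0],[[0,0.2,0],0],[[0,0.3,0],0],[[0,0.3,0],0]]'
```

```text
t: 34.7
tcp_pos: [0.4902, 0.3032, 0.1366]
tool_rot: [0.079, 0.703, -0.703, -0.079]
force: [-2.1, 0.9, 3.5]
finger_gap: -0.003
t: 35.03
tcp_pos: [0.4912, 0.3029, 0.1336]
tool_rot: [0.079, 0.703, -0.703, -0.079]
force: [-1.0, -0.3, 4.9]
finger_gap: 0.002
```

```bash
python3 -m jog '[[[0,0.1,0],0],[[0,0.2,0],0],[[0,0.2,0],0]]'; python3 -m jog '[[[0,-2,0],0],[[0,-4,0],0],[[0,-5.5,0],0],[[0,-5.5,0],0],[[-4,-5.5,0],0],[[-8,-5.5,0],0],[[-12,-5.5,0],0],[[-15.5,-5.5,0],0],[[-16.8,-5,0],0],[[-16.8,-4,0],0],[[-16.8,-2.5,0],0],[[-16.8,-1.6,0],0],[[-16.8,-1.3,0],0],[[-16.8,-1.15,0],0],[[-16.8,-1,0],0],[[-16.8,-0.85,0],0],[[-16.8,-0.7,0],0],[[-16.8,-0.55,0],0],[[-16.8,-0.45,0],0]]';python3 plan.py 655.5 265.5 133 -12.8
```

```text
t: 35.28
tcp_pos: [0.4912, 0.3029, 0.1334]
tool_rot: [0.08, 0.703, -0.703, -0.079]
force: [-4.4, -1.2, 14.6]
finger_gap: -0.001
t: 36.87
tcp_pos: [0.6551, 0.2663, 0.1383]
tool_rot: [0.08, 0.703, -0.702, -0.078]
force: [-2.1, 0.9, 6.0]
finger_gap: -0.002
q6 2.02 yaw 167.2 ydown -1.000 tcp [0.6551 0.2663 0.1383] shift cm [-0.05  0.53  0.07] turn -0.0 rows>= 2 F [-2.1  0.9  6. ] gap -0.002 t 36.87
```

```bash
python3 -m jog '[[[0,0.1,0],0],[[0,0.2,0],0],[[0,0.3,0],0],[[0,0.4,0],0],[[0,0.5,0],0],[[0,0.5,0],0]]'; python3 -m jog '[[[0,0.1,0],0],[[0,0.2,0],0],[[0,0.2,0],0]]'
```

```text
t: 37.37
tcp_pos: [0.6549, 0.2658, 0.1331]
tool_rot: [0.08, 0.703, -0.703, -0.079]
force: [-3.3, -0.6, 10.6]
finger_gap: -0.004
t: 37.62
tcp_pos: [0.655, 0.2658, 0.133]
tool_rot: [0.08, 0.703, -0.702, -0.078]
force: [-5.6, -2.4, 17.3]
finger_gap: -0.004
```

Hard stop at 133.0 mm. I retreat up and away (clear of the bottle), then do the final check.

```bash
python3 -m jog '[[[0,-2,0],0],[[0,-5,0],0],[[0,-9,0],0],[[0,-11,0],0],[[0,-11,4],0],[[0,-11,8],0],[[0,-11,12],0],[[0,-11,16],0],[[0,-11,20],0],[[0,-11,24],0],[[0,-11,28],0],[[0,-11,32],0],[[0,-11,32],0],[[0,-11,32],0],[[0,-11,32],0]]'; python3 - <<'E'
from h import *
T=eyes.snapshot("top"); S=eyes.snapshot("scene")
for n,d in(("T",T),("S",S)):
    print(n,rect(d,(.573,.283),.133,132 if n=="T" else 160))
    for sg in(1,-1): print(n,sg,*ledge(d,(575,281.4),133,-12.8,sgn=sg,vs=(-15,-8,0,8,15)))
a=np.hstack([cv2.resize(d["frame"][v[1]:v[1]+v[2],v[0]:v[0]+v[2]],None,fx=390/v[2],fy=390/v[2],interpolation=cv2.INTER_CUBIC) for d,v in((T,(150,120,130)),(S,(345,90,130)))])
cv2.imwrite("pics/end.png",a[:,:,::-1])
E
```

```text
t: 38.87
tcp_pos: [0.5833, -0.0463, 0.2385]
tool_rot: [0.079, 0.703, -0.702, -0.08]
force: [0.6, 0.2, 0.3]
finger_gap: 0.001
T [587.5 281.  -12.7 153.4  61.8]
T 1 [-1761.8     3.9] [-27.8  32.6]
T -1 [-57468377.5  14755686.5] [-9.70000000e+01  4.75619595e+07]
S [576.1 281.  -12.9 180.2  59.9]
S 1 [-77.9   8.7] [-30.1  30.8]
S -1 [-62.7   5.6] [-30.4  32.1]
```

View pics/end.png

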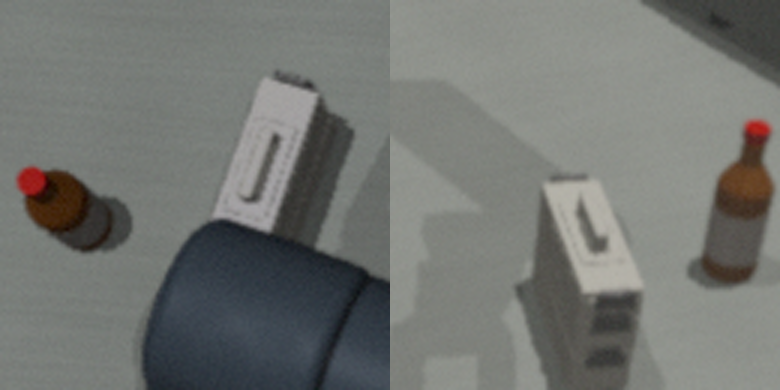

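The box stands upright with all three clips snapped under their lips and the lid flat and aligned. The bottle is untouched and the arm is clear. I hand it in.

```bash
python3 -c "
from station import workorder
print(workorder.sign_off())"
```

```text
the job is handed in; nothing more can be done
None
```

The food box is back together on its bottom tray (deep tray, shallow tray, lid on top), and I handed the job in at about 39 s. The hand-in reports no verdict.

**Placing:** I set each piece down slowly, released it, then pressed both ends with closed fingertips until they stopped hard. I pushed no harder than about 17 N.

| Piece | End 2 stop (mm) | End 1 stop (mm) | Expected (mm) |
|---|---|---|---|
| Deep tray | 95.4 | 95.0 | 95 |
| Shallow tray | 125.4 | 125.0 | 125 |
| Lid | 133.4 | 133.0 | 133 |

**Last camera check:** the stack is upright and aligned, with the lid centred to within about 1–2 mm at a yaw of about −13°. The arm was clear of everything at hand-in. The bottle showed no displacement. The last close-up left out the cup and the spatula, but the arm never came near either of them.

**Disagreements:**
- **Camera offset:** the two cameras differed by 2–5 mm in absolute position, so I aligned each piece relative to the base within each view. For the raised pieces they still differed by 2–4 mm lengthwise, and I followed the top view there, together with the arm's own position for the lid.
- **Box shift:** the box slid about 1–1.5 mm and turned about 0.7° during the first two pressings, and I allowed for that when placing the lid.
- **Top-view outline:** in the final top view the arm hid one end of the lid, so that view's outline was incomplete (153 mm instead of 184) and I did not use it.

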